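# Load the bench incubator

## Robot

A 7-joint arm with a two-finger parallel gripper is mounted at the origin on a cart in front of the work surface, level with it; the furniture and walls round the work are solid. World frame = base frame: x ahead of the robot, y to its left, z up, the work surface at z = 0. Lengths are in m, angles in rad, forces in N, time in s.
With the tool pointing down it reaches from about 0.4 to 0.875 m from the base axis. Payload 6.5 kg.
Tool frame: the origin (TCP) lies between the finger pads; the fingertips stand 19 mm ahead of it and the grasp point (between the pads) is the TCP; z points along the fingers, x is the direction in which the jaws open and shut, and the axes are right-handed (so a half turn about z gives the same grasp; the last joint's range is limited). The gripper opens to 88 mm and grips with 3 to 60 N. Pads are 18 mm wide; open, the fingers measure 123 mm over their backs; the gripper's body (75 mm by 187 mm) begins 45 mm behind the grasp point.
Start: joints at [1.106, 0.536, -0.004, 1.538, 0.003, 1.067, -0.071], TCP at [0.252, -0.599, 0.258] pointing down, gripper open.
Joint ranges: [-2.7, 2.7], [-0.37, 2.16], [-1.27, 1.26], [0.24, 2.4], [-1.31, 4.45], [0.19, 1.91], [-2.76, 2.76]. Speed limits (rad/s): [2.39, 2.39, 3.14, 3.14, 3.14, 3.14, 3.14].

## Interface

Orientations are given as [roll, pitch, yaw] about the fixed x, y, z axes, in that order (R = Rz(yaw) Ry(pitch) Rx(roll)).
In Python, from bench import env gives the robot as it stands.
- The arm moves only by the shell command python3 -m pendant 'ROWS'. ROWS is JSON, a list of rows, each an object with "xyz": the shift along the tool's x, y, z in cm, a list of three; "twist": the turn about the tool's z in degrees; "gripper": the finger opening in cm, from 0 to 8.81. A call has exactly 8 rows; each row shifts and turns the commanded pose from where the row before left it, along the tool's axes as they then stand; what a row does not reach is not made up. A row lasts 1/10 s, in which the tool goes at most 50 mm and 8.59 degrees, less where a joint would pass 70% of its speed; a pose out of reach is approached as far as the arm can. A call is refused whole if a number of a shift passes 5 or a number of a turn 8.59, either way. A call with a gripper value outside its range is refused whole. The fingers move at their own pace and stop on an object; the grip force is fixed at half the most. Time passes only in rows, so rows that do not move let the fingers close, or fill a call up. It gives the time, the measured TCP pose, the force and the opening at its end, in the units of the state.
- env.state(): the state, without advancing time (a new reading comes with each control period).
- env.camera(name): name is "scene" or "top"; returns a dict with "pixels" (480x640x3 uint8, red, green, blue), "intrinsics" (3x3 intrinsics, pixels), "rvec" (rotation vector, rad) and "tvec" (3), from world to camera coordinates, as OpenCV has them. Camera axes: x right, y down, z forward; pixel columns grow to the right and rows downward; lengths in m; the calibration is good to about 2 mm. A picture is of the moment at which its call begins. There is no depth.
- env.close_job(): hands the job in, once; it reports no verdict.
Trained networks look in a picture, given as the dict that the camera call returned (one of the last four; its "shot" number tells which), for a name from the list of things; names that differ only in an ending like _2 or _b are one class to them, and where a whole thing is asked for, a point or a joint stands for the part that bears it (a point fixed in the world has none). Each returns a list of dicts, best first, with "confidence" (0 to 1); they miss things now and then, are a little off and sometimes report something else, mostly with a low value. They report only what shows in the picture. A call takes as long as a camera call.
- env.look_for(name, picture): "at" ([x, y, z] in m, in world coordinates, good to about 4 mm: the middle of the surface that is visible of it).
- env.mark_of(name, picture): "at" ([x, y, z] in m, in world coordinates, good to about 4 mm: a listed point, or the origin of a listed thing).
The state is a dict: "t": time; "joint_positions": joint angles; "joint_velocities": joint speeds; "tau": joint torques, N m; "position": TCP position; "eef_rot": TCP orientation; "force": force on the tool from outside, world axes, zero at the start; "ft_torque": the same for the moment, N m; "finger_gap": opening from 0.0 (shut) to 1.0 (fully open).
Only numpy, scipy, OpenCV 4.12 (cv2) and the standard library are available. Lean on these libraries where they do the work, as an engineer would, in place of code of your own. Each camera call takes 0.05 s, during which the arm holds its last target.

## Task

The bench incubator is running empty: turn its dial back to the round off dot first, then lift the lid until its springs hold it open by themselves, stand every loose specimen cup from the bench just left of the incubator (two or three; not those stored at the very back) upright in the chamber, one in a pocket, and lower the lid shut without letting it slam. Finally turn the dial to its third click from off, the longest bar mark, and let go; the dial must stay at off while the lid is open, and the other things on the bench stay where they are.

Things in the scene. Friction and masses are not known exactly. Their poses are not given: they have to be found in the camera images.
- incubator: White bench incubator, fixed. Origin: on the bench under its chamber's centre; x from front to hinge, y to the left, z up. Chamber: open box 140 (x) by 240 mm (y) inside, 8 mm walls, inner floor 20 mm, rim 100 mm above the bench. Grey control pod with the dial on its right (y -128 to -248 mm, top 82 mm high). Thin strut on its left outside wall, 15 mm out.
- chamber_floor (a point): Centre of the chamber's floor and of the middle pocket's floor, 20 mm above the bench; axes as the incubator's. An aluminium insert forms three square pockets in a row, 72 x 72 mm, 28 mm deep, centred at y = -78, 0 and 78 mm from this point; the insert's top is 28 mm above this floor. A cup stands in a pocket on the floor.
- incubator_lid (a joint): Lid angle, rad: 0 shut, grows as it opens, stop at 1.7 (past upright). White slab 156 x 256 x 14 mm hinged along the chamber's far top edge, axis along the incubator's y. Springs carry most of its weight: below about 0.8 rad it falls shut, beyond about 0.95 they take it to its stop and hold it. Under 5 N at the handle either way.
- lid_handle (a point): Middle of the lid's steel handle: a round bar, diameter 12 mm, 130 mm long, parallel to the hinge and level with the lid, 34 mm in front of its front edge (28 mm gap), brackets 58 mm either side of the middle. 190 mm from the hinge, on the incubator's -x side when shut; 109 mm above the bench shut, 290 open. Pinch it from above; it turns within the fingers.
- lid_hinge (a point): Middle of the lid's hinge line, 78 mm behind the chamber's centre, 100 mm above the bench.
- incubator_dial (a joint): Dial angle, rad: 0 off (pointer at the round dot), grows clockwise seen from above. Detents every 0.436 rad (25 degrees): 0 off, then bar marks at 0.436, 0.873, 1.309 (third click, longest bar) and 1.745; stops just beyond both ends. About 0.08 N m takes it over a click; let go, it snaps to the nearest detent.
- dial_grip (a point): On the dial's vertical axis, 106 mm above the bench, at the height to grip. The grip is an upright bar 46 mm long, 12 mm wide, from 89 to 119 mm above the bench, on a 48 mm disc; the bar lies along this point's x axis, whose +x end is the pointer (white line on top). It lies 195 mm right of the chamber's centre, 67 mm from the chamber's wall.
- cup_0: Specimen cup with a screwed-on lid (one of up to three, some may be absent), 62 mm wide at its lid, 56 mm body, 61 mm high; the lid is the top 9 mm; 80 to 150 g, weighted at the foot. Origin: centre of its underside; z up its axis. Starts upright on the bench to the left of the incubator.
- cup_1: Specimen cup with a screwed-on lid (one of up to three, some may be absent), 62 mm wide at its lid, 56 mm body, 61 mm high; the lid is the top 9 mm; 80 to 150 g, weighted at the foot. Origin: centre of its underside; z up its axis. Starts upright on the bench to the left of the incubator.
- cup_2: Specimen cup with a screwed-on lid (one of up to three, some may be absent), 62 mm wide at its lid, 56 mm body, 61 mm high; the lid is the top 9 mm; 80 to 150 g, weighted at the foot. Origin: centre of its underside; z up its axis. Starts upright on the bench to the left of the incubator.
- marker: Black felt marker, 135 x 12 x 14 mm, lying on the bench; bystander. Origin: its underside's centre.
- pipette: Pipette, 225 x 44 x 25 mm, lying on the bench; bystander. Origin: its underside's centre.
- bench_forceps: Forceps, 130 x 17 x 8 mm, lying on the bench; bystander. Origin: its underside's centre.

How it is judged:
On the way, in this order (a step that is already met when the one before it is completed fails the run):
1. the dial clicked back to off with the lid still shut, and let go (value of joint incubator_dial between -0.12 and 0.12 rad and value of joint incubator_lid below 0.04 rad and contact force between the fingers and anything else below 0.5 N), for 0.2 s.
2. the lid raised past its balance point and held open by its springs alone (value of joint incubator_lid above 1.5 rad and contact force between the fingers and anything else below 0.5 N), for 0.3 s.
3. every specimen cup upright on the floor of a pocket, lid still open, let go (x of cup_0 in the frame of incubator between -0.03 and 0.03 m and y of cup_0 in the frame of incubator between -0.11 and 0.11 m and z of each of cup_0, cup_1, cup_2 in the frame of incubator below 0.035 m and angle between each of cup_0, cup_1, cup_2's own z axis and vertical below 0.2 rad and x of cup_1 in the frame of incubator between -0.03 and 0.03 m and y of cup_1 in the frame of incubator between -0.11 and 0.11 m and x of cup_2 in the frame of incubator between -0.03 and 0.03 m and y of cup_2 in the frame of incubator between -0.11 and 0.11 m and value of joint incubator_lid above 1.3 rad and contact force between the fingers and anything else below 0.5 N), for 0.3 s.
4. the lid shut over the cups, dial still off (value of joint incubator_lid below 0.04 rad and value of joint incubator_dial between -0.12 and 0.12 rad and x of cup_0 in the frame of incubator between -0.03 and 0.03 m and y of cup_0 in the frame of incubator between -0.11 and 0.11 m and z of each of cup_0, cup_1, cup_2 in the frame of incubator below 0.035 m and angle between each of cup_0, cup_1, cup_2's own z axis and vertical below 0.2 rad and x of cup_1 in the frame of incubator between -0.03 and 0.03 m and y of cup_1 in the frame of incubator between -0.11 and 0.11 m and x of cup_2 in the frame of incubator between -0.03 and 0.03 m and y of cup_2 in the frame of incubator between -0.11 and 0.11 m), for 0.2 s.
5. the dial clicked to its third position (value of joint incubator_dial between 1.1889 and 1.4289 rad and value of joint incubator_lid below 0.04 rad), for 0.2 s.
At the end, for the whole second after the job is handed in: Every specimen cup present stands upright (within 0.2 rad) and still on the floor of a pocket (no part of the insert under it); the lid is shut (under 0.04 rad); the dial rests in its third detent (1.309 rad, within 0.12) (all of step 5 and x of cup_0 in the frame of incubator between -0.03 and 0.03 m and y of cup_0 in the frame of incubator between -0.11 and 0.11 m and z of each of cup_0, cup_1, cup_2 in the frame of incubator below 0.035 m and angle between each of cup_0, cup_1, cup_2's own z axis and vertical below 0.2 rad and x of cup_1 in the frame of incubator between -0.03 and 0.03 m and y of cup_1 in the frame of incubator between -0.11 and 0.11 m and x of cup_2 in the frame of incubator between -0.03 and 0.03 m and y of cup_2 in the frame of incubator between -0.11 and 0.11 m and linear speed of each of cup_0, cup_1, cup_2 below 0.02 m/s and velocity of joint incubator_dial between -0.05 and 0.05 rad/s); the robot touches nothing.
It fails at once if the dial away from off while the lid is open (value of joint incubator_lid above 0.2 rad and value of joint incubator_dial above 0.3 rad).
It fails at once if the lid slammed shut (value of joint incubator_lid below 0.12 rad and velocity of joint incubator_lid below -1.6 rad/s).
It fails at once if a bystander on the bench moved by more than 6 cm (distance of any of marker, pipette, bench_forceps from where it was at the start of the episode above 0.06 m).
Of cup_0, cup_1, cup_2 only 2 to 3 are there at a start; the rules pass over those that are not, and their reading is None.
At some moment in a run one of cup_0, cup_1, cup_2 may be knocked a few centimetres aside while the robot is not near it.
It also fails if it takes over 210 s, if anything falls off the work surface, if the arm or the gripper's body presses on something with over 40 N, if the wrist force passes 120 N, or if a joint passes its speed limit or range.

## Working session

There is one attempt and no reset: what is moved stays moved. The work goes in short steps, Python scripts to look and compute and a shell command to move; the robot and the scene stay as the last step left them, time stands still between calls to the robot, and variables do not carry over. Pictures are saved under pics/ and viewed, and the job is handed in when it is done.

```bash
ls -la; mkdir -p pics; cat > h.py <<'E'
import numpy as np, cv2
from bench import env
def shot(cam,name):
    p=env.camera(cam); cv2.imwrite(f'pics/{name}.png',p['pixels'][:,:,::-1]); return p
def proj(p,pts):
    return cv2.projectPoints(np.array(pts,float).reshape(-1,3),np.array(p['rvec'],float),np.array(p['tvec'],float),np.array(p['intrinsics'],float),None)[0].reshape(-1,2)
def ray(p,uv,z):
    R=cv2.Rodrigues(np.array(p['rvec'],float))[0];t=np.array(p['tvec'],float).ravel();K=np.array(p['intrinsics'],float)
    d=R.T@np.linalg.inv(K)@np.array([uv[0],uv[1],1.]);c=-R.T@t
    return c+d*(z-c[2])/d[2]
E
python3 - <<'E'
from h import *
s=env.state(); print({k:np.round(v,3) for k,v in s.items()})
for c in('scene','top'):
    p=shot(c,c+'0')
    for n in ['incubator','chamber_floor','lid_handle','lid_hinge','dial_grip','cup_0','marker','pipette','bench_forceps']:
        for r in env.mark_of(n,p)[:5]: print(c,n,np.round(r['at'],3),round(r['confidence'],2))
    for n in ['incubator_lid','incubator_dial']:
        for r in env.look_for(n,p)[:3]: print(c,'look',n,np.round(r['at'],3),round(r['confidence'],2))
E
```

```text
total 12
drwxr-xr-x  3 agent agent 4096 Dec  7 16:18 .
drwxr-xr-x 23 root  root  4096 Dec  7 16:18 ..
drwxr-xr-x  2 agent agent 4096 Dec  7 16:18 pics
{'t': np.float64(0.0), 'joint_positions': array([ 1.106,  0.537, -0.004,  1.539,  0.003,  1.067, -0.071]), 'joint_velocities': array([ 0.001, -0.001,  0.002,  0.   ,  0.   ,  0.001, -0.001]), 'tau': array([ 1.0000e-03, -5.7099e+01,  9.9100e-01, -2.5161e+01, -5.6000e-02,
        1.8000e-02,  0.0000e+00]), 'position': array([ 0.252, -0.598,  0.257]), 'eef_rot': array([ 3.141e+00,  2.000e-03, -1.172e+00]), 'force': array([0.001, 0.777, 0.34 ]), 'ft_torque': array([-0.049, -0.026,  0.01 ]), 'finger_gap': np.float64(1.001)}
scene incubator [ 0.547 -0.057 -0.   ] 0.82
scene lid_handle [ 0.439 -0.06   0.11 ] 0.65
scene lid_hinge [ 0.626 -0.056  0.099] 0.66
scene dial_grip [ 0.551 -0.249  0.109] 0.61
scene cup_0 [ 0.589  0.35  -0.004] 0.77
scene cup_0 [ 0.601  0.204 -0.003] 0.6
scene marker [0.491 0.426 0.002] 0.74
scene marker [ 0.404  0.176 -0.003] 0.3
scene marker [ 0.547 -0.057  0.002] 0.23
scene pipette [ 0.382 -0.19  -0.002] 0.74
scene bench_forceps [ 0.403  0.178 -0.004] 0.51
scene look incubator_lid [ 0.535 -0.046  0.115] 0.76
scene look incubator_lid [ 0.547 -0.249  0.099] 0.58
scene look incubator_dial [ 0.551 -0.244  0.1  ] 0.7
top incubator [ 0.549 -0.06  -0.002] 0.58
top lid_handle [ 0.431 -0.062  0.112] 0.84
top lid_hinge [ 0.624 -0.055  0.101] 0.77
top dial_grip [ 0.551 -0.245  0.109] 0.74
top cup_0 [ 0.605  0.202 -0.002] 0.78
top cup_0 [ 0.583  0.351 -0.003] 0.72
top marker [ 0.488  0.429 -0.001] 0.61
top pipette [ 0.385 -0.188 -0.001] 0.61
top bench_forceps [0.406 0.171 0.001] 0.61
top look incubator_lid [ 0.538 -0.054  0.112] 0.79
top look incubator_dial [ 0.551 -0.244  0.085] 0.89
top look incubator_dial [ 0.538 -0.056  0.113] 0.72
```

View pics/scene0.png

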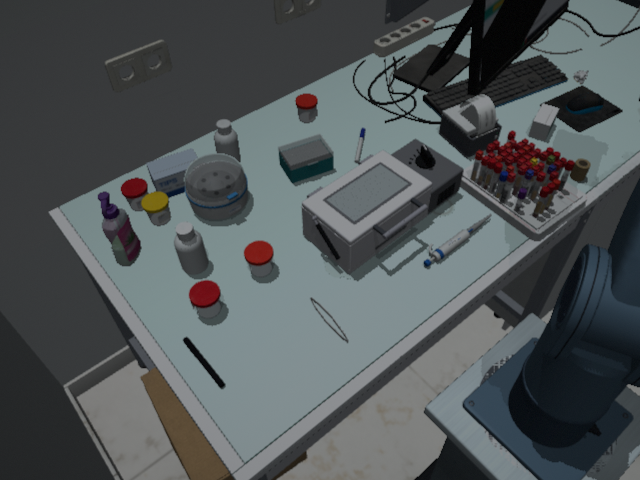

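View pics/top0.png

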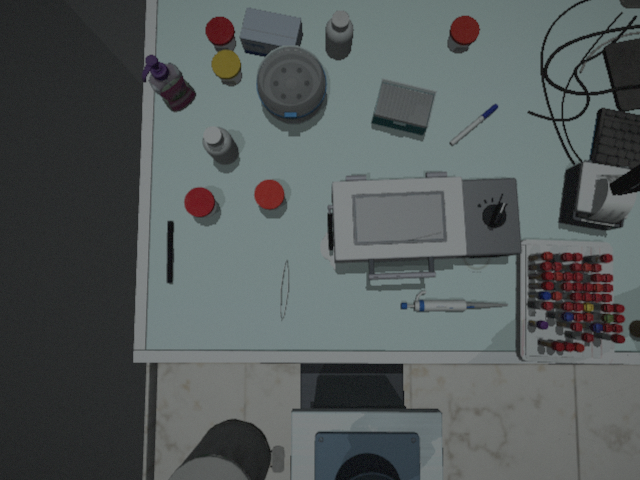

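The pictures show two loose red-lidded cups (top view, near (200,202) and (270,195)). The incubator is at about (425,218), with its dial at about (495,213). I'll measure the dial angle and the incubator yaw next.

```bash
python3 - <<'E'
from h import *
p=shot('top','top1')
im=p['pixels'][:,:,::-1]
c=im[165:300,320:530]; cv2.imwrite('pics/inc1.png',cv2.resize(c,None,fx=3.8,fy=3.8,interpolation=cv2.INTER_CUBIC))
c=im[175:255,455:525]; c=cv2.convertScaleAbs(c,alpha=2.2); cv2.imwrite('pics/dial1.png',cv2.resize(c,None,fx=7.5,fy=7.5,interpolation=cv2.INTER_CUBIC))
for n,q in dict(rimFL=(.547-.078,-.057+.128,.107)).items(): print(n,proj(p,[q]))
for uv in [(331,181),(334,262),(466,258),(462,179)]: print(uv,ray(p,uv,.107).round(3))
for uv in [(372,277),(433,277)]: print(uv,ray(p,uv,.109).round(3))
E
```

```text
rimFL [[332.14211102 257.28609258]]
(331, 181) [0.62  0.073 0.107]
(334, 262) [0.46  0.067 0.107]
(466, 258) [ 0.468 -0.19   0.107]
(462, 179) [ 0.625 -0.186  0.107]
(372, 277) [ 0.431 -0.006  0.109]
(433, 277) [ 0.431 -0.125  0.109]
```

View pics/inc1.png

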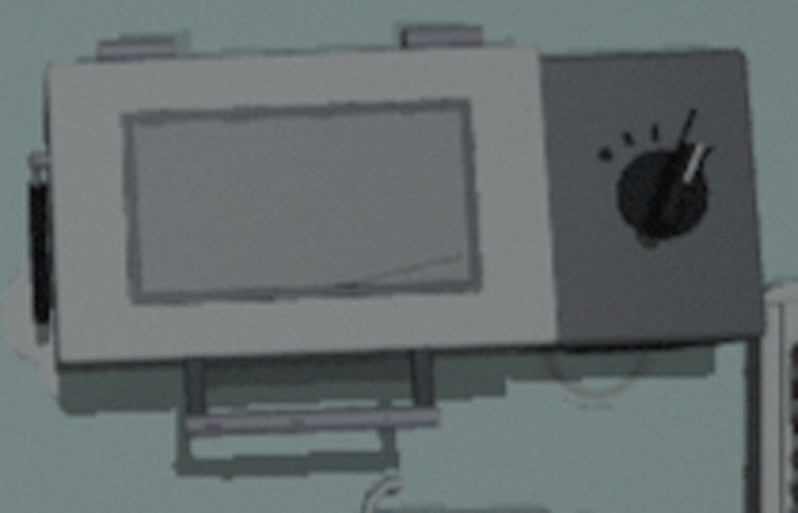

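View pics/dial1.png

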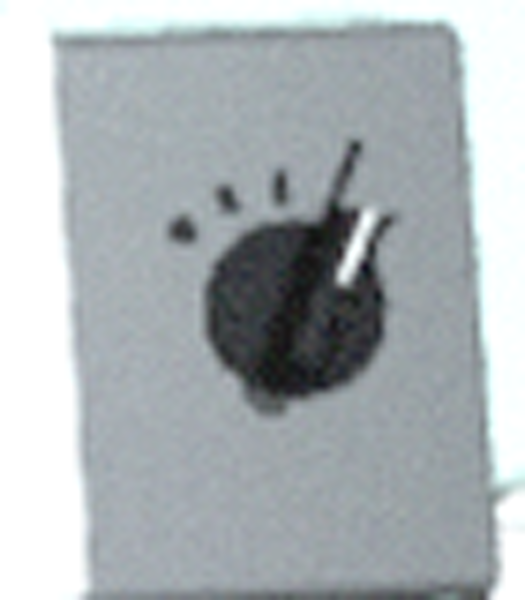

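```bash
python3 - <<'E'
from h import *
p=shot('top','top2')
D=lambda u,v:(455+u/7.5,175+v/7.5)
I=lambda u,v:(320+u/3.8,165+v/3.8)
def w(uv,z): return ray(p,uv,z)
a=w(D(368,212),.119);b=w(D(345,283),.119)
print('pointer',a,b,np.degrees(np.arctan2(*(a-b)[[1,0]])))
ax=np.array([.551,-.247])
for n,q in dict(dot=(182,230),b1=(230,200),b2=(280,185),b3=(343,180),b4=(383,225)).items():
    q=w(D(*q),.082); print(n,q.round(4),np.degrees(np.arctan2(q[1]-ax[1],q[0]-ax[0])))
q1=w(D(332,205),.082);q2=w(D(357,143),.082);print('b3dir',np.degrees(np.arctan2(*(q2-q1)[[1,0]])))
print('disc c',w(D(297,307),.087))
for n,(A,B,z) in dict(front=((57,362),(558,345),.114),back=((50,65),(540,46),.114),left=((50,65),(57,362),.114),right=((540,52),(558,345),.114),handle=((187,425),(438,415),.115),pod_r=((742,50),(762,333),.082),winT=((125,115),(468,102),.114),winB=((135,300),(480,288),.114)).items():
    A=w(I(*A),z);B=w(I(*B),z);d=B-A;print(n,A.round(3),B.round(3),((A+B)/2).round(4),np.degrees(np.arctan2(d[1],d[0])).round(2))
E
```

```text
pointer [ 0.57415745 -0.26288798  0.119     ] [ 0.55557686 -0.25639611  0.119     ] -19.258915037568748
dot [ 0.5755 -0.2263  0.082 ] 40.20178912178102
b1 [ 0.5837 -0.2394  0.082 ] 13.046914246813555
b2 [ 0.5878 -0.253   0.082 ] -9.24606930804349
b3 [ 0.5892 -0.27    0.082 ] -31.04073423546468
b4 [ 0.5769 -0.2803  0.082 ] -52.150581849727224
b3dir -23.103568763895577
disc c [ 0.55388636 -0.25489131  0.087     ]
front [0.463 0.066 0.114] [ 0.472 -0.19   0.114] [ 0.4675 -0.0621  0.114 ] -87.93
back [0.617 0.069 0.114] [ 0.627 -0.184  0.114] [ 0.6217 -0.0574  0.114 ] -87.69
left [0.617 0.069 0.114] [0.463 0.066 0.114] [0.5397 0.0674 0.114 ] -178.62
right [ 0.624 -0.184  0.114] [ 0.472 -0.19   0.114] [ 0.5479 -0.1869  0.114 ] -177.83
handle [ 0.431 -0.     0.115] [ 0.436 -0.128  0.115] [ 0.4336 -0.0642  0.115 ] -87.58
pod_r [ 0.632 -0.301  0.082] [ 0.481 -0.306  0.082] [ 0.5563 -0.3035  0.082 ] -177.86
winT [0.59  0.031 0.114] [ 0.597 -0.146  0.114] [ 0.594  -0.0579  0.114 ] -87.73
winB [0.495 0.026 0.114] [ 0.501 -0.151  0.114] [ 0.4979 -0.0625  0.114 ] -87.89
```

The dial sits on the third click now (world yaw about -22°), and off is at about +52°. The incubator yaw is about 2.2°, its origin is about (0.546, -0.059), and the dial axis is about (0.5538, -0.2548). I'll write a helper that reports the shift needed in tool axes.

```bash
cat >> h.py <<'E'
from scipy.spatial.transform import Rotation as Rot
INC=np.array([.546,-.059,0]); YAW=np.radians(2.2)
def inc(x,y,z=0): return INC+np.array([x*np.cos(YAW)-y*np.sin(YAW),x*np.sin(YAW)+y*np.cos(YAW),z])
def go(x,y,z,yaw=None):
    "prints shift in cm in tool axes from the measured pose, then the twist (deg)"
    s=env.state();p=np.array(s['position']);R=Rot.from_euler('xyz',s['eef_rot'])
    d=R.inv().apply(np.array([x,y,z])-p)*100
    yw=np.degrees(s['eef_rot'][2]); tw=None if yaw is None else (-(yaw-yw)+180)%360-180
    print('t',round(float(s['t']),2),'pos',p.round(4),'yaw',round(yw,1),'shift',d.round(2),'n5',round(np.linalg.norm(d)/5,1),'twist',tw and round(tw,1))
E
python3 -c "
from h import *
go(.5538,-.2548,.22,-112.5)"
```

```text
t 1.3 pos [ 0.2524 -0.599   0.2577] yaw -67.1 shift [-20.01 -41.14   3.77] n5 9.2 twist 45.4
```

```bash
python3 -m pendant '[{"xyz":[-2,-4.1,0],"twist":0,"gripper":8.8},{"xyz":[-2,-4.1,0],"twist":0,"gripper":8.8},{"xyz":[-2,-4.1,0],"twist":0,"gripper":8.8},{"xyz":[-2,-4.1,0],"twist":0,"gripper":8.8},{"xyz":[-2,-4.1,0],"twist":0,"gripper":8.8},{"xyz":[-2,-4.1,0],"twist":0,"gripper":8.8},{"xyz":[-2,-4.1,0],"twist":0,"gripper":5},{"xyz":[-2,-4.1,0],"twist":0,"gripper":5}]'
python3 -c "
from h import *
go(.5538,-.2548,.22,-112.5)"
```

```text
t: 2.1
position: [0.4936, -0.3227, 0.2579]
eef_rot: [-3.141, -0.0, -1.172]
force: [0.8, -0.5, 0.2]
finger_gap: 0.839
t 2.1 pos [ 0.4936 -0.3227  0.2579] yaw -67.2 shift [-3.92 -8.19  3.79] n5 2.0 twist 45.3
```

```bash
python3 -m pendant '[{"xyz":[-2,-4.1,0],"twist":0,"gripper":5},{"xyz":[-1.95,-4.1,0],"twist":0,"gripper":5},{"xyz":[0,0,0.6],"twist":7.6,"gripper":5},{"xyz":[0,0,0.6],"twist":7.6,"gripper":5},{"xyz":[0,0,0.6],"twist":7.6,"gripper":5},{"xyz":[0,0,0.6],"twist":7.5,"gripper":5},{"xyz":[0,0,0.6],"twist":7.5,"gripper":5},{"xyz":[0,0,0.6],"twist":7.5,"gripper":5}]'
python3 - <<'E'
from h import *
go(.5538,-.2548,.11,-112.5)
p=shot('scene','s1');cv2.imwrite('pics/s1c.png',cv2.resize(p['pixels'][60:300,280:600,::-1],None,fx=2.5,fy=2.5))
p=shot('top','t1')
E
```

```text
t: 2.9
position: [0.5528, -0.2559, 0.2215]
eef_rot: [-3.141, -0.0, -1.968]
force: [-0.4, 0.8, -0.1]
finger_gap: 0.565
t 2.9 pos [ 0.5528 -0.2559  0.2215] yaw -112.8 shift [-0.14 -0.05 11.15] n5 2.2 twist -0.3
```

View pics/s1c.png

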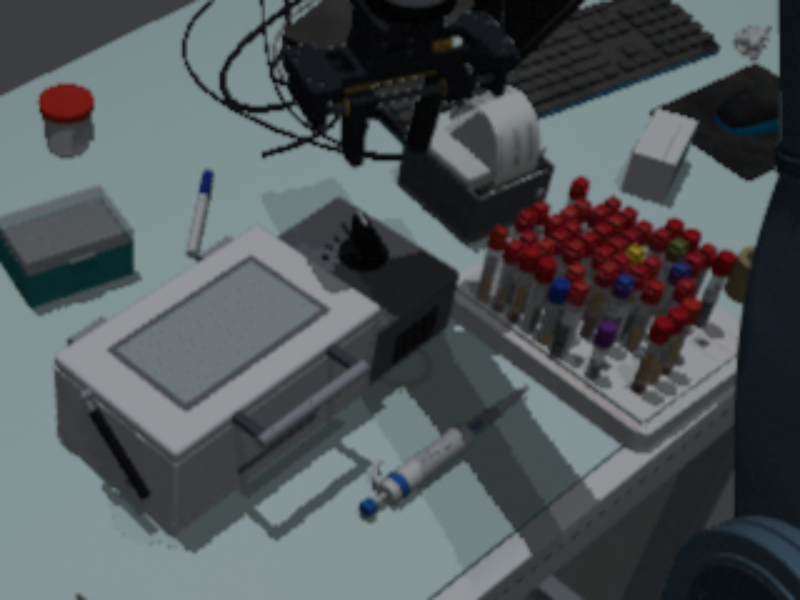

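View pics/t1.png

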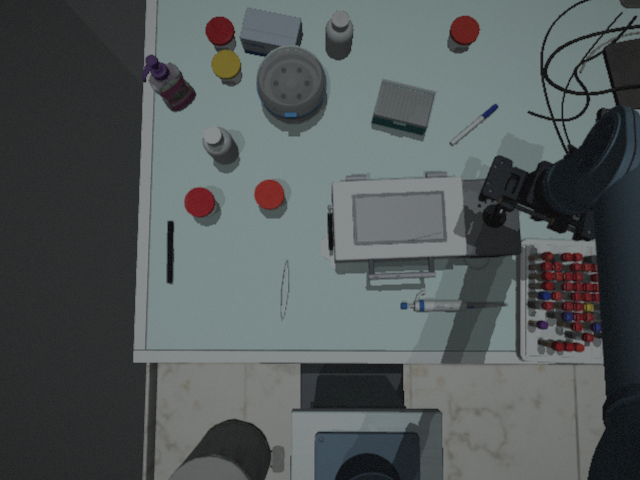

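The gripper is above the dial. Its body is widest along the jaw direction, about 187 mm, which will matter near the open lid. Next I descend onto the dial bar.

```bash
python3 -m pendant '[{"xyz":[-0.1,0,3],"twist":0,"gripper":5},{"xyz":[0,0,3],"twist":0,"gripper":5},{"xyz":[0,0,2],"twist":0,"gripper":5},{"xyz":[0,0,1.5],"twist":0,"gripper":5},{"xyz":[0,0,1],"twist":0,"gripper":5},{"xyz":[0,0,0.6],"twist":0,"gripper":5},{"xyz":[0,0,0],"twist":0,"gripper":5},{"xyz":[0,0,0],"twist":0,"gripper":5}]'
python3 - <<'E'
from h import *
go(.5538,-.2548,.11,-112.5)
p=shot('scene','s2');cv2.imwrite('pics/s2c.png',cv2.resize(p['pixels'][100:220,360:520,::-1],None,fx=5,fy=5))
E
```

```text
t: 3.8
position: [0.5536, -0.2553, 0.1115]
eef_rot: [-3.14, 0.0, -1.962]
force: [0.4, 0.9, 0.2]
finger_gap: 0.57
t 3.8 pos [ 0.5536 -0.2553  0.1115] yaw -112.4 shift [-0.05  0.    0.15] n5 0.0 twist 0.1
```

View pics/s2c.png

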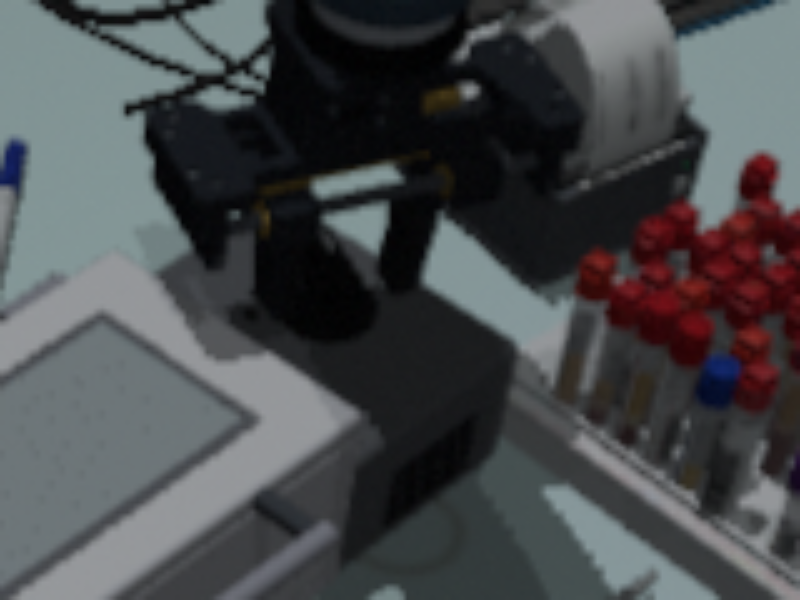

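The dial bar is between the fingers, so I close on it.

```bash
python3 -m pendant '[{"xyz":[0,0,0.1],"twist":0,"gripper":2.5},{"xyz":[0,0,0],"twist":0,"gripper":1.5},{"xyz":[0,0,0],"twist":0,"gripper":0.8},{"xyz":[0,0,0],"twist":0,"gripper":0.8},{"xyz":[0,0,0],"twist":0,"gripper":0.8},{"xyz":[0,0,0],"twist":0,"gripper":0.8},{"xyz":[0,0,0],"twist":0,"gripper":0.8},{"xyz":[0,0,0],"twist":0,"gripper":0.8}]'
```

```text
t: 4.65
position: [0.5545, -0.2518, 0.1098]
eef_rot: [3.142, 0.004, -1.96]
force: [2.5, 6.8, 1.7]
finger_gap: 0.131
```

```bash
python3 -m pendant '[{"xyz":[-0.38,0,0],"twist":0,"gripper":0.8},{"xyz":[0,0,0],"twist":-5,"gripper":0.8},{"xyz":[0,0,0],"twist":-5,"gripper":0.8},{"xyz":[0,0,0],"twist":-5,"gripper":0.8},{"xyz":[0,0,0],"twist":-5,"gripper":0.8},{"xyz":[0,0,0],"twist":-5,"gripper":0.8},{"xyz":[0,0,0],"twist":-5,"gripper":0.8},{"xyz":[0,0,0],"twist":-5,"gripper":0.8}]'
python3 -c "
from h import *
go(.5535,-.2515,.11,-37.8);print(env.state()['ft_torque'])"
```

```text
t: 5.45
position: [0.5546, -0.2518, 0.1098]
eef_rot: [3.142, -0.0, -1.349]
force: [0.1, -0.2, 0.9]
finger_gap: 0.134
t 5.45 pos [ 0.5546 -0.2518  0.1098] yaw -77.3 shift [-0.05  0.1  -0.02] n5 0.0 twist -39.5
[ 0.07077091 -0.05733225 -0.08973943]
```

```bash
python3 -m pendant '[{"xyz":[0,0,0],"twist":-6,"gripper":0.8},{"xyz":[0,0,0],"twist":-6,"gripper":0.8},{"xyz":[0,0,0],"twist":-6,"gripper":0.8},{"xyz":[0,0,0],"twist":-6,"gripper":0.8},{"xyz":[0,0,0],"twist":-6,"gripper":0.8},{"xyz":[0,0,0],"twist":-6,"gripper":0.8},{"xyz":[0,0,0],"twist":-4,"gripper":0.8},{"xyz":[0,0,0],"twist":0,"gripper":0.8}]'
python3 -c "
from h import *
go(.5546,-.2518,.11,-37.8);print(env.state()['ft_torque'])"
```

```text
t: 6.25
position: [0.5547, -0.2519, 0.1098]
eef_rot: [-3.141, -0.001, -0.654]
force: [0.5, -0.4, 1.7]
finger_gap: 0.136
t 6.25 pos [ 0.5547 -0.2519  0.1098] yaw -37.4 shift [-0.01 -0.   -0.02] n5 0.0 twist 0.4
[-0.04973184 -0.04325017 -0.02214905]
```

Turned 75°. Now I let go and rise.

```bash
python3 -m pendant '[{"xyz":[0,0,0],"twist":0,"gripper":3},{"xyz":[0,0,0],"twist":0,"gripper":5},{"xyz":[0,0,0],"twist":0,"gripper":5},{"xyz":[0,0,0],"twist":0,"gripper":5},{"xyz":[0,0,-3],"twist":0,"gripper":5},{"xyz":[0,0,-4],"twist":0,"gripper":5},{"xyz":[0,0,-4],"twist":0,"gripper":5},{"xyz":[0,0,-2],"twist":0,"gripper":5}]'
python3 - <<'E'
from h import *
p=shot('scene','s3');cv2.imwrite('pics/s3c.png',cv2.resize(p['pixels'][100:220,360:520,::-1],None,fx=5,fy=5))
p=shot('top','t3');cv2.imwrite('pics/t3c.png',cv2.resize(p['pixels'][165:285,320:540,::-1],None,fx=3.6,fy=3.6))
E
```

```text
t: 7.05
position: [0.556, -0.2518, 0.2434]
eef_rot: [-3.14, -0.005, -0.654]
force: [0.5, -0.3, -0.3]
finger_gap: 0.564
```

View pics/s3c.png

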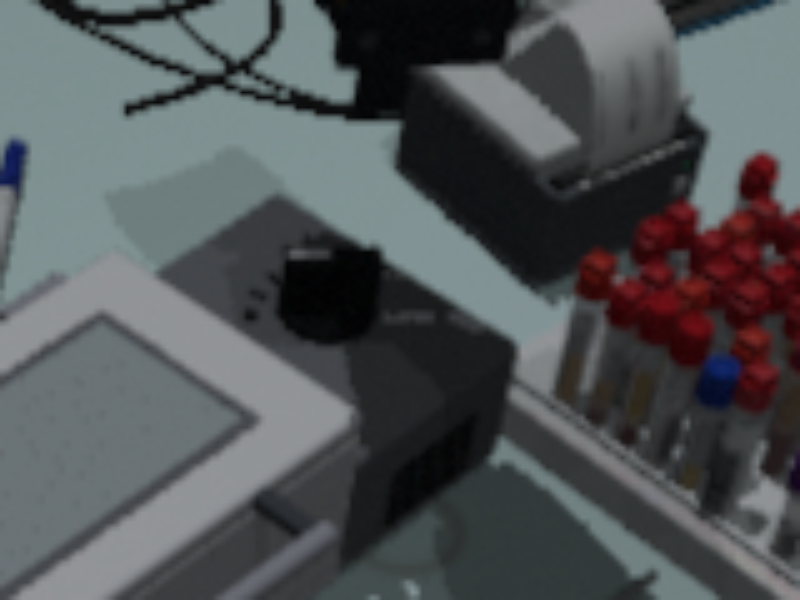

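View pics/t3c.png

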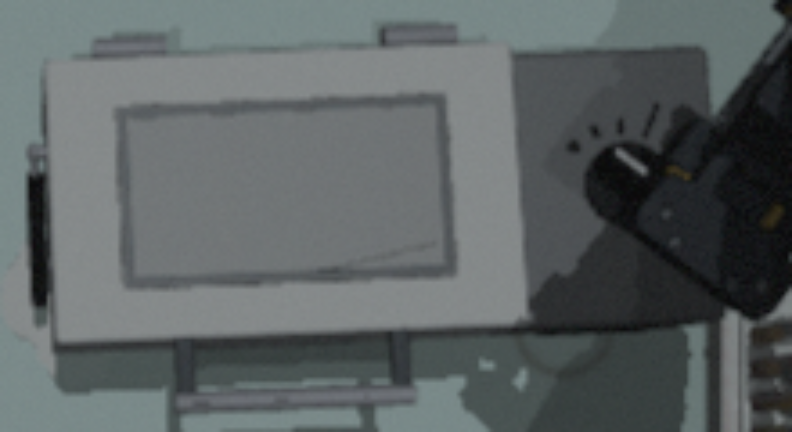

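The pointer is on the round dot (crop ~(620,150), about 53° against 52° expected). The measured dial axis puts the incubator origin at about (0.547, -0.057). The handle is next.

```bash
sed -i 's/^INC=.*;/INC=np.array([.547,-.057,0]);/' h.py; python3 -c "
from h import *
print(inc(-.1135,0,.109));go(*inc(-.1135,0,.2),2.2)"
```

```text
[ 0.43358366 -0.06135702  0.109     ]
t 7.15 pos [ 0.5564 -0.2521  0.2432] yaw -37.5 shift [-21.38  -7.65   4.2 ] n5 4.6 twist -39.7
```

```bash
python3 -m pendant '[{"xyz":[-4.28,-1.53,0],"twist":0,"gripper":5},{"xyz":[-4.28,-1.53,0],"twist":0,"gripper":2.6},{"xyz":[-4.28,-1.53,0],"twist":0,"gripper":2.6},{"xyz":[-4.28,-1.53,0],"twist":0,"gripper":2.6},{"xyz":[-4.28,-1.53,0.6],"twist":0,"gripper":2.6},{"xyz":[0,0,1.2],"twist":-8,"gripper":2.6},{"xyz":[0,0,1.2],"twist":-8,"gripper":2.6},{"xyz":[0,0,1.2],"twist":-8,"gripper":2.6}]'
python3 -m pendant '[{"xyz":[0,0,0],"twist":-8,"gripper":2.6},{"xyz":[0,0,0],"twist":-7.7,"gripper":2.6},{"xyz":[0,0,0],"twist":0,"gripper":2.6},{"xyz":[0,0,0],"twist":0,"gripper":2.6},{"xyz":[0,0,0],"twist":0,"gripper":2.6},{"xyz":[0,0,0],"twist":0,"gripper":2.6},{"xyz":[0,0,0],"twist":0,"gripper":2.6},{"xyz":[0,0,0],"twist":0,"gripper":2.6}]'
python3 - <<'E'
from h import *
go(*inc(-.1135,0,.109),2.2)
p=shot('scene','s4');cv2.imwrite('pics/s4c.png',cv2.resize(p['pixels'][120:300,280:520,::-1],None,fx=3.3,fy=3.3))
for n in['lid_handle','dial_grip','lid_hinge','incubator']:
    for r in env.mark_of(n,p)[:2]: print(n,np.round(r['at'],3),round(r['confidence'],2))
E
```

```text
t: 7.95
position: [0.4303, -0.0603, 0.1964]
eef_rot: [3.141, 0.001, -0.228]
force: [-1.3, -0.3, 0.5]
finger_gap: 0.295
t: 8.75
position: [0.4312, -0.0606, 0.1977]
eef_rot: [3.142, -0.0, 0.039]
force: [0.1, 0.1, 0.7]
finger_gap: 0.296
t 8.75 pos [ 0.4312 -0.0606  0.1977] yaw 2.2 shift [0.23 0.08 8.87] n5 1.8 twist 0.0
lid_handle [ 0.438 -0.06   0.11 ] 0.82
lid_hinge [ 0.624 -0.058  0.1  ] 0.59
incubator [ 0.547 -0.06   0.   ] 0.84
```

View pics/s4c.png

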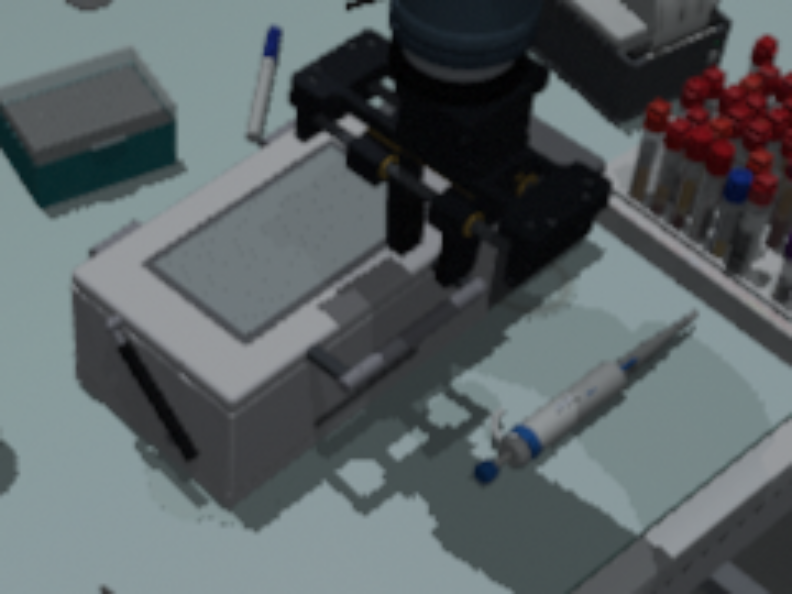

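```bash
python3 -m pendant '[{"xyz":[0.33,0.1,2],"twist":0,"gripper":2.6},{"xyz":[0,0,2],"twist":0,"gripper":2.6},{"xyz":[0,0,1.5],"twist":0,"gripper":2.6},{"xyz":[0,0,0.5],"twist":0,"gripper":2.6},{"xyz":[0,0,0],"twist":0,"gripper":2.6},{"xyz":[0,0,0],"twist":0,"gripper":2.6},{"xyz":[0,0,0],"twist":0,"gripper":2.6},{"xyz":[0,0,0],"twist":0,"gripper":2.6}]'
python3 - <<'E'
from h import *
go(*inc(-.1125,0,.109),2.2)
p=shot('scene','s5');cv2.imwrite('pics/s5c.png',cv2.resize(p['pixels'][170:270,340:480,::-1],None,fx=5.7,fy=5.7))
E
```

```text
t: 9.8
position: [0.435, -0.0616, 0.1383]
eef_rot: [3.141, -0.001, 0.039]
force: [-0.6, -0.8, -0.4]
finger_gap: 0.294
t 9.8 pos [ 0.435  -0.0616  0.1383] yaw 2.2 shift [-0.04 -0.03  2.93] n5 0.6 twist 0.0
```

View pics/s5c.png

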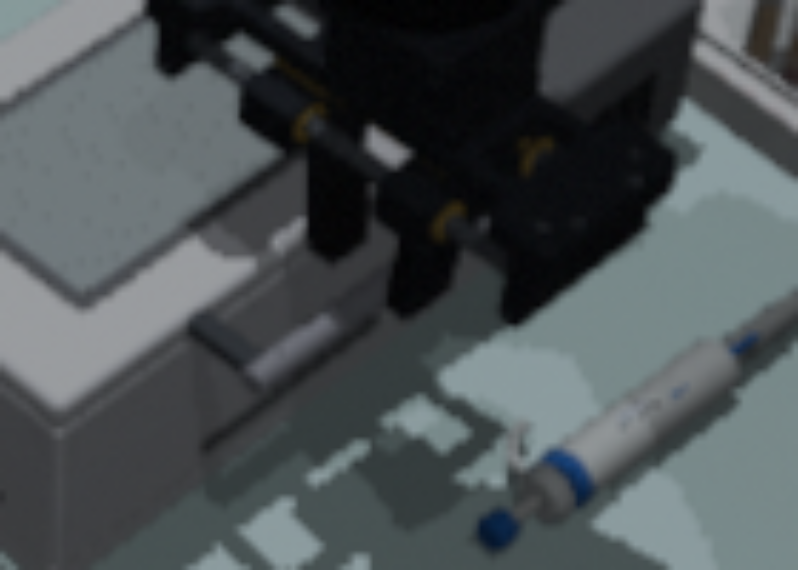

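```bash
python3 -m pendant '[{"xyz":[0,0,0.5],"twist":0,"gripper":2.6},{"xyz":[0,0,0.5],"twist":0,"gripper":2.6},{"xyz":[0,0,0.5],"twist":0,"gripper":2.6},{"xyz":[0,0,0.5],"twist":0,"gripper":2.6},{"xyz":[0,0,0.5],"twist":0,"gripper":2.6},{"xyz":[0,0,0.3],"twist":0,"gripper":2.6},{"xyz":[0,0,0],"twist":0,"gripper":2.6},{"xyz":[0,0,0],"twist":0,"gripper":2.6}]'
```

```text
t: 10.65
position: [0.4346, -0.0614, 0.1097]
eef_rot: [-3.142, 0.0, 0.039]
force: [-0.4, 0.9, 0.7]
finger_gap: 0.293
```

No contact on the way down. Closing on the bar.

```bash
python3 -m pendant '[{"xyz":[0,0,0],"twist":0,"gripper":1.6},{"xyz":[0,0,0],"twist":0,"gripper":0.8},{"xyz":[0,0,0],"twist":0,"gripper":0.8},{"xyz":[0,0,0],"twist":0,"gripper":0.8},{"xyz":[0,0,0],"twist":0,"gripper":0.8},{"xyz":[0,0,0],"twist":0,"gripper":0.8},{"xyz":[0,0,0],"twist":0,"gripper":0.8},{"xyz":[0,0,0],"twist":0,"gripper":0.8}]'
python3 - <<'E'
from h import *
s=env.state();pos=np.array(s['position']);print(pos,s['force'],s['finger_gap'])
# arc table from shut in incubator plane: hinge offset
for th in np.arange(0,1.71,.1):
    x=-190*np.cos(th)+9*np.sin(th);z=190*np.sin(th)+9*np.cos(th)
    print(round(th,2),round(x+190,1),round(z-9,1))
E
```

```text
t: 11.45
position: [0.4348, -0.0616, 0.1098]
eef_rot: [3.142, -0.001, 0.039]
force: [0.9, -0.9, 0.3]
finger_gap: 0.113
[ 0.43482564 -0.06155141  0.10981186] [ 0.89283762 -0.90122669  0.28869779] 0.11346925228098277
0.0 0.0 0.0
0.1 1.8 18.9
0.2 5.6 37.6
0.3 11.1 55.7
0.4 18.5 73.3
0.5 27.6 90.0
0.6 38.3 105.7
0.7 50.5 120.3
0.8 64.1 133.6
0.9 78.9 145.4
1.0 94.9 155.7
1.1 111.8 164.4
1.2 129.5 171.3
1.3 147.8 176.5
1.4 166.6 179.8
1.5 185.5 181.2
1.6 204.5 180.7
1.7 223.4 178.3
```

```bash
python3 -m pendant '[{"xyz":[0.18,0,-1.89],"twist":0,"gripper":0.8},{"xyz":[0.38,0,-1.87],"twist":0,"gripper":0.8},{"xyz":[0.55,0,-1.81],"twist":0,"gripper":0.8},{"xyz":[0.74,0,-1.76],"twist":0,"gripper":0.8},{"xyz":[0.91,0,-1.67],"twist":0,"gripper":0.8},{"xyz":[0,0,0],"twist":0,"gripper":0.8},{"xyz":[0,0,0],"twist":0,"gripper":0.8},{"xyz":[0,0,0],"twist":0,"gripper":0.8}]'
python3 - <<'E'
from h import *
go(.4348+.0276,-.0605,.1998)
p=shot('scene','s6');cv2.imwrite('pics/s6c.png',cv2.resize(p['pixels'][60:300,280:520,::-1],None,fx=2.5,fy=2.5))
E
```

```text
t: 12.25
position: [0.464, -0.0603, 0.1998]
eef_rot: [-3.141, -0.005, 0.039]
force: [8.6, -0.2, -6.0]
finger_gap: 0.115
t 12.25 pos [ 0.464  -0.0603  0.1998] yaw 2.3 shift [-0.16  0.01  0.  ] n5 0.0 twist None
```

View pics/s6c.png

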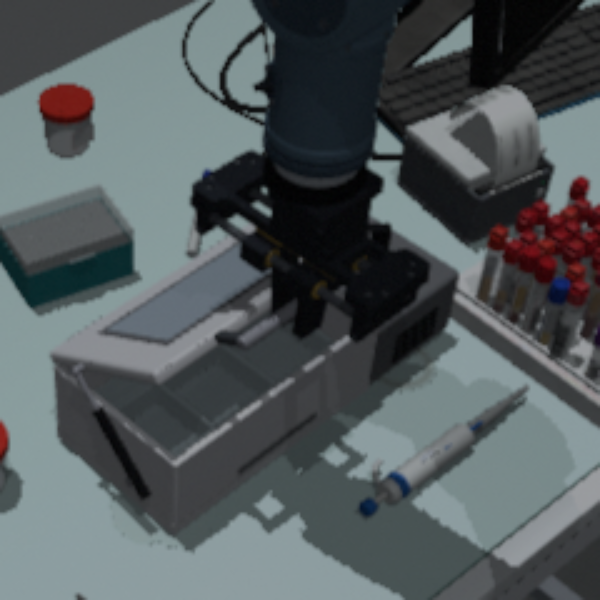

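The lid is lifting and held firmly. I continue along the arc.

```bash
python3 -m pendant '[{"xyz":[1.27,0,-1.6],"twist":0,"gripper":0.8},{"xyz":[1.22,0,-1.46],"twist":0,"gripper":0.8},{"xyz":[1.36,0,-1.33],"twist":0,"gripper":0.8},{"xyz":[1.48,0,-1.18],"twist":0,"gripper":0.8},{"xyz":[1.6,0,-1.03],"twist":0,"gripper":0.8},{"xyz":[1.69,0,-0.87],"twist":0,"gripper":0.8},{"xyz":[1.77,0,-0.69],"twist":0,"gripper":0.8},{"xyz":[1.83,0,-0.52],"twist":0,"gripper":0.8}]'
python3 - <<'E'
from h import *
go(.4348+.1478,-.0555,.1098+.1765)
E
```

```text
t: 13.1
position: [0.5823, -0.0558, 0.2825]
eef_rot: [-3.141, 0.007, 0.04]
force: [3.8, 1.2, -19.9]
finger_gap: 0.109
t 13.1 pos [ 0.5823 -0.0558  0.2825] yaw 2.3 shift [ 0.03 -0.02 -0.38] n5 0.1 twist None
```

```bash
python3 -m pendant '[{"xyz":[0,0,0.4],"twist":0,"gripper":0.8},{"xyz":[0,0,0],"twist":0,"gripper":0.8},{"xyz":[0,0,0],"twist":0,"gripper":0.8},{"xyz":[0,0,0],"twist":0,"gripper":0.8},{"xyz":[0,0,0],"twist":0,"gripper":0.8},{"xyz":[0,0,0],"twist":0,"gripper":0.8},{"xyz":[0,0,0],"twist":0,"gripper":0.8},{"xyz":[0,0,0],"twist":0,"gripper":0.8}]'
python3 - <<'E'
from h import *
s=env.state();q=s['position'];print(s['force'])
P=np.array([[.4348,.1098],[.464,.1998],[q[0],q[2]]])
A=np.c_[2*P,np.ones(3)];b=(P**2).sum(1);x=np.linalg.solve(A,b);r=np.sqrt(x[2]+x[0]**2+x[1]**2);print('hinge',x[:2],'r',r)
ang=np.arctan2(P[:,1]-x[1],P[:,0]-x[0]);print(ang[0]-ang)
p=shot('scene','s7');cv2.imwrite('pics/s7c.png',cv2.resize(p['pixels'][0:300,240:560,::-1],None,fx=2.2,fy=2))
E
```

```text
t: 13.9
position: [0.5841, -0.0557, 0.2825]
eef_rot: [3.141, 0.0, 0.039]
force: [-0.1, -1.2, 3.1]
finger_gap: 0.11
[-0.14320995 -1.17092918  3.12895428]
hinge [0.62211923 0.09876221] r 0.1876441486047246
[0.         0.50974469 1.30810019]
```

View pics/s7c.png

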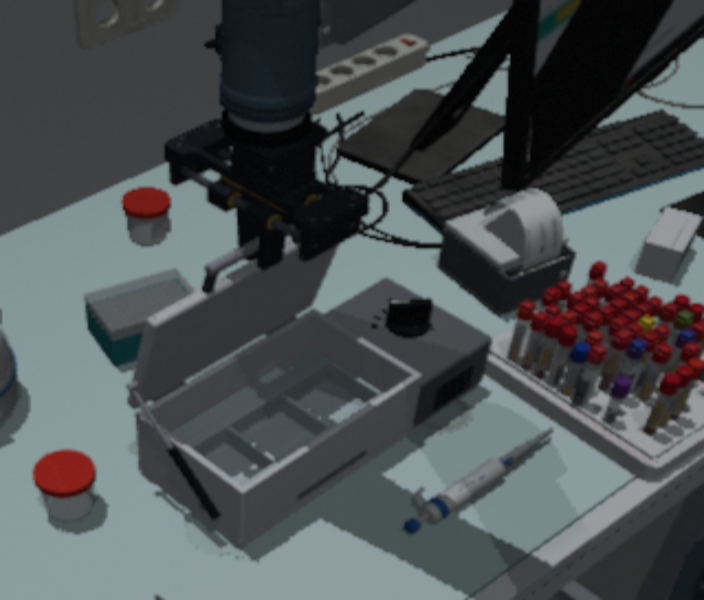

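```bash
python3 -m pendant '[{"xyz":[1.7,0,-0.27],"twist":0,"gripper":0.8},{"xyz":[1.87,0,-0.12],"twist":0,"gripper":0.8},{"xyz":[1.4,0,0.03],"twist":0,"gripper":0.8},{"xyz":[1.2,0,0.15],"twist":0,"gripper":0.8},{"xyz":[0,0,0],"twist":0,"gripper":0.8},{"xyz":[0,0,0],"twist":0,"gripper":0.8},{"xyz":[0,0,0],"twist":0,"gripper":0.8},{"xyz":[0,0,0],"twist":0,"gripper":0.8}]'
python3 - <<'E'
from h import *
go(.6479,-.055,.2846)
E
```

```text
t: 14.75
position: [0.645, -0.0532, 0.2841]
eef_rot: [-3.142, 0.001, 0.039]
force: [0.9, 0.3, -3.0]
finger_gap: 0.103
t 14.75 pos [ 0.645  -0.0532  0.2841] yaw 2.3 shift [ 0.28  0.19 -0.05] n5 0.1 twist None
```

```bash
python3 -m pendant '[{"xyz":[0,0,0],"twist":0,"gripper":2.5},{"xyz":[0.6,0,0],"twist":0,"gripper":4.5},{"xyz":[0.4,0,0],"twist":0,"gripper":5},{"xyz":[0,0,0],"twist":0,"gripper":5},{"xyz":[0,0,-1.5],"twist":0,"gripper":5},{"xyz":[0,0,-2],"twist":0,"gripper":5},{"xyz":[0,0,-2],"twist":0,"gripper":5},{"xyz":[0,0,-1],"twist":0,"gripper":5}]'
python3 - <<'E'
from h import *
print(env.state()['position'])
p=shot('scene','s8')
q=shot('top','t8')
for pp in(p,q):
  for n in['lid_handle','chamber_floor','cup_0','marker','bench_forceps','pipette']:
    for r in env.mark_of(n,pp)[:3]: print(n,np.round(r['at'],3),round(r['confidence'],2))
E
```

```text
t: 15.55
position: [0.6566, -0.0525, 0.3528]
eef_rot: [3.141, -0.003, 0.039]
force: [-1.1, -0.3, -0.3]
finger_gap: 0.565
[ 0.65659223 -0.05253651  0.35275658]
lid_handle [ 0.665 -0.051  0.288] 0.98
chamber_floor [ 0.549 -0.057  0.02 ] 0.63
cup_0 [ 0.623  0.156 -0.003] 0.83
cup_0 [ 0.592  0.348 -0.002] 0.56
marker [0.487 0.426 0.   ] 0.63
bench_forceps [ 0.404  0.177 -0.004] 0.5
pipette [ 0.38  -0.186 -0.001] 0.58
lid_handle [ 0.657 -0.052  0.288] 0.55
chamber_floor [ 0.548 -0.056  0.022] 0.91
cup_0 [0.586 0.351 0.001] 0.78
cup_0 [ 0.626  0.158 -0.001] 0.58
marker [0.491 0.426 0.002] 0.54
bench_forceps [ 0.405  0.174 -0.   ] 0.65
bench_forceps [ 0.548 -0.059  0.001] 0.52
bench_forceps [ 0.382 -0.187  0.   ] 0.27
pipette [ 0.551 -0.248  0.109] 0.55
```

View pics/s8.png

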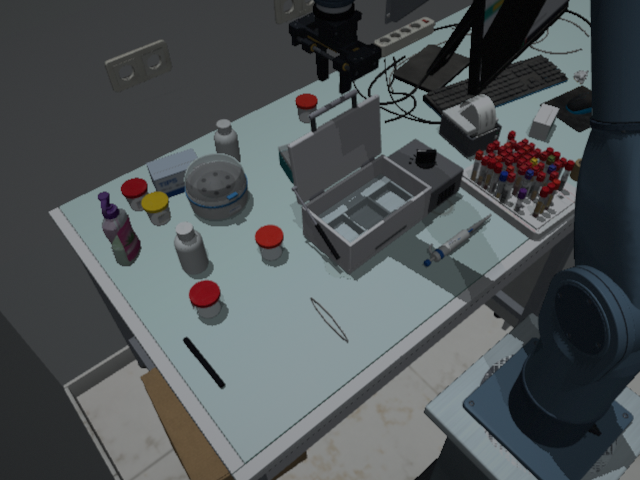

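View pics/t8.png

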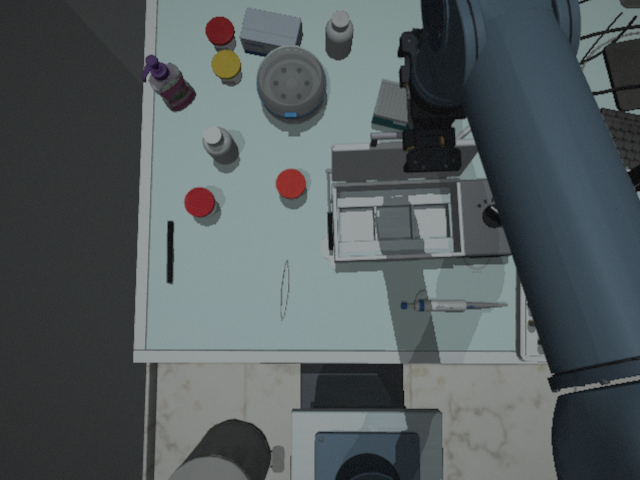

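The lid is open and held by its springs. Meanwhile one cup was knocked from (0.604, 0.203) to about (0.625, 0.157). I'll locate both cups precisely.

```bash
cat >> h.py <<'E'
def reds(p,z=.061,tag=''):
    hsv=cv2.cvtColor(p['pixels'],cv2.COLOR_RGB2HSV)
    m=((hsv[...,0]<8)|(hsv[...,0]>172))&(hsv[...,1]>140)&(hsv[...,2]>60)
    n,l,st,c=cv2.connectedComponentsWithStats(m.astype(np.uint8))
    for i in range(1,n):
        if st[i,4]>120 :
            w=ray(p,c[i],z); print(tag,'red px',c[i].round(1),'area',st[i,4],'bbox',st[i,:4],'world',w.round(4), 'bboxc',ray(p,(st[i,0]+st[i,2]/2-.5,st[i,1]+st[i,3]/2-.5),z).round(4))
E
python3 - <<'E'
from h import *
p=shot('top','t9');reds(p)
# silver/white bottle etc
for uv in [(219,143),(290,85),(330,178),(283,262),(285,317)]: print(uv,ray(p,uv,.0).round(3))
for uv in [(337,208),(375,208),(413,206),(450,204)]: print(uv,ray(p,uv,.048).round(4))
cv2.imwrite('pics/t9c.png',cv2.resize(p['pixels'][135:275,310:480,::-1],None,fx=4.5,fy=4.2,interpolation=cv2.INTER_CUBIC))
p=env.camera('scene');reds(p,tag='scene')
print(inc(0,.128),inc(0,.143))
go(.624,.15,.3)
E
```

```text
red px [219.5  30.2] area 602 bbox [206  17  28  27] world [0.9578 0.3123 0.061 ] bboxc [0.9582 0.3122 0.061 ]
 red px [290.4 183.5] area 653 bbox [277 169  28  29] world [0.6249 0.1574 0.061 ] bboxc [0.626  0.1573 0.061 ]
 red px [199.3 201.9] area 668 bbox [185 188  30  29] world [0.5861 0.3462 0.061 ] bboxc [0.5858 0.3457 0.061 ]
(219, 143) [0.729 0.322 0.   ]
(290, 85) [0.862 0.165 0.   ]
(330, 178) [0.65  0.075 0.   ]
(283, 262) [0.465 0.177 0.   ]
(285, 317) [0.346 0.171 0.   ]
(337, 208) [0.5757 0.0604 0.048 ]
(375, 208) [ 0.5758 -0.0192  0.048 ]
(413, 206) [ 0.5802 -0.0986  0.048 ]
(450, 204) [ 0.5845 -0.176   0.048 ]
scene red px [306.  100.4] area 234 bbox [296  94  21  14] world [ 0.9579 -0.2084  0.061 ] bboxc [ 0.9576 -0.2083  0.061 ]
scene red px [515.1 155.3] area 1011 bbox [476 138  77  40] world [ 0.4427 -0.4583  0.061 ] bboxc [ 0.4392 -0.4497  0.061 ]
scene red px [133.4 187. ] area 357 bbox [121 178  26  19] world [0.9585 0.3155 0.061 ] bboxc [0.9582 0.3153 0.061 ]
scene red px [268.8 235.9] area 472 bbox [255 226  28  21] world [0.6247 0.1607 0.061 ] bboxc [0.6249 0.1613 0.061 ]
scene red px [204.  293.1] area 604 bbox [189 281  31  25] world [0.5862 0.35   0.061 ] bboxc [0.5864 0.3499 0.061 ]
[0.54208636 0.07090565 0.        ] [0.54151054 0.0858946  0.        ]
t 16.35 pos [ 0.6559 -0.0528  0.3496] yaw 2.3 shift [ -2.39 -20.39   4.96] n5 4.2 twist None
```

View pics/t9c.png

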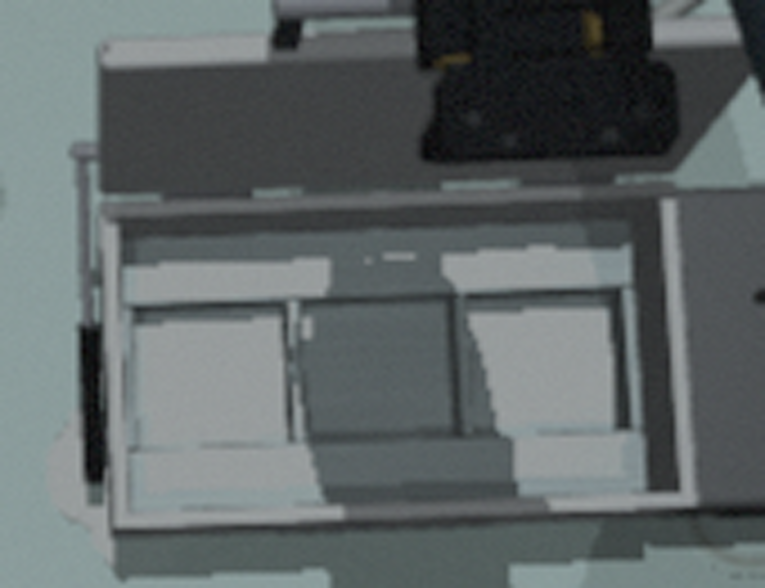

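```bash
python3 - <<'E'
from h import *
p=env.camera('top')
def inv(w):
    d=w-INC; c,s=np.cos(YAW),np.sin(YAW); return np.array([c*d[0]+s*d[1],-s*d[0]+c*d[1],w[2]])*1000
C=lambda u,v:(310+u/4.5,135+v/4.2)
for n,q,z in [('TL',(130,305),.048),('TR',(288,300),.048),('BL',(128,450),.048),('mTL',(300,300),.048),('mTR',(456,296),.048),('mBR',(460,437),.048),('mBL',(305,440),.048),('rTL',(468,296),.048),('rTR',(615,292),.048),('rimFL',(122,512),.1),('rimFR',(676,490),.1),('rimBL',(118,220),.1),('rimBR',(664,200),.1)]:
    print(n,inv(ray(p,C(*q),z)).round(1))
go(.6248,.153,.35)
E
```

```text
TL [ 33.9 112.2  48. ]
TR [33.7 38.7 48. ]
BL [-38.6 115.9  48. ]
mTL [33.5 33.1 48. ]
mTR [ 32.8 -39.5  48. ]
mBR [-37.8 -37.7  48. ]
mBL [-36.6  34.   48. ]
rTL [ 32.6 -45.   48. ]
rTR [  32.1 -113.3   48. ]
rimFL [-72.2 121.  100. ]
rimFR [ -70.7 -121.3  100. ]
rimBL [ 66.5 117.5 100. ]
rimBR [  67.1 -124.4  100. ]
t 16.4 pos [ 0.6559 -0.0528  0.3496] yaw 2.3 shift [ -2.3  -20.68  -0.04] n5 4.2 twist None
```

```bash
python3 -m pendant '[{"xyz":[-0.46,-4.14,0],"twist":0,"gripper":5},{"xyz":[-0.46,-4.14,0],"twist":0,"gripper":8.8},{"xyz":[-0.46,-4.14,0],"twist":0,"gripper":8.8},{"xyz":[-0.46,-4.14,0],"twist":0,"gripper":8.8},{"xyz":[-0.46,-4.12,0],"twist":0,"gripper":8.8},{"xyz":[0,0,4],"twist":0,"gripper":8.8},{"xyz":[0,0,4.5],"twist":0,"gripper":8.8},{"xyz":[0,0,4.5],"twist":0,"gripper":8.8}]'
python3 - <<'E'
from h import *
p=shot('top','t10');reds(p);q=shot('scene','s10');reds(q,tag='scene')
go(.6248,.153,.067,2.2)
cv2.imwrite('pics/s10c.png',cv2.resize(q['pixels'][100:340,170:410,::-1],None,fx=2.5,fy=2.5))
E
```

```text
t: 17.2
position: [0.6249, 0.1533, 0.2187]
eef_rot: [-3.142, -0.002, 0.04]
force: [-1.0, -0.3, 0.6]
finger_gap: 0.997
 red px [219.5  30.3] area 606 bbox [206  17  28  28] world [0.9576 0.3123 0.061 ] bboxc [0.9571 0.3122 0.061 ]
 red px [464.5  29.6] area 628 bbox [450  16  29  28] world [ 0.9584 -0.2112  0.061 ] bboxc [ 0.9586 -0.2101  0.061 ]
 red px [199.3 201.9] area 668 bbox [185 188  30  29] world [0.5861 0.3462 0.061 ] bboxc [0.5858 0.3457 0.061 ]
 red px [583. 267.] area 141 bbox [572 263  24   9] world [ 0.453  -0.4407  0.061 ] bboxc [ 0.4529 -0.4416  0.061 ]
 red px [562.9 276. ] area 251 bbox [545 272  38   9] world [ 0.4345 -0.399   0.061 ] bboxc [ 0.4345 -0.4002  0.061 ]
 red px [588.3 286.9] area 317 bbox [564 283  49   9] world [ 0.4125 -0.4496  0.061 ] bboxc [ 0.4124 -0.4489  0.061 ]
 red px [591.8 296.9] area 251 bbox [573 293  39   9] world [ 0.3925 -0.4557  0.061 ] bboxc [ 0.3922 -0.4561  0.061 ]
 red px [573.4 306.3] area 128 bbox [564 302  20   9] world [ 0.3735 -0.4178  0.061 ] bboxc [ 0.374  -0.4179  0.061 ]
scene red px [305.9 100.6] area 242 bbox [296  94  21  15] world [ 0.9573 -0.2077  0.061 ] bboxc [ 0.9558 -0.2069  0.061 ]
scene red px [514.6 155.7] area 1117 bbox [476 138  73  41] world [ 0.4425 -0.4563  0.061 ] bboxc [ 0.4412 -0.4445  0.061 ]
scene red px [133.4 187.2] area 367 bbox [121 178  26  19] world [0.9578 0.3158 0.061 ] bboxc [0.9582 0.3153 0.061 ]
scene red px [268.3 236.5] area 439 bbox [255 226  28  22] world [0.6239 0.1625 0.061 ] bboxc [0.6237 0.1622 0.061 ]
scene red px [204.  293.1] area 605 bbox [189 281  31  25] world [0.5861 0.3501 0.061 ] bboxc [0.5864 0.3499 0.061 ]
t 17.3 pos [0.6211 0.1513 0.2136] yaw 2.3 shift [ 0.53 -0.2  14.66] n5 2.9 twist 0.1
```

View pics/s10c.png

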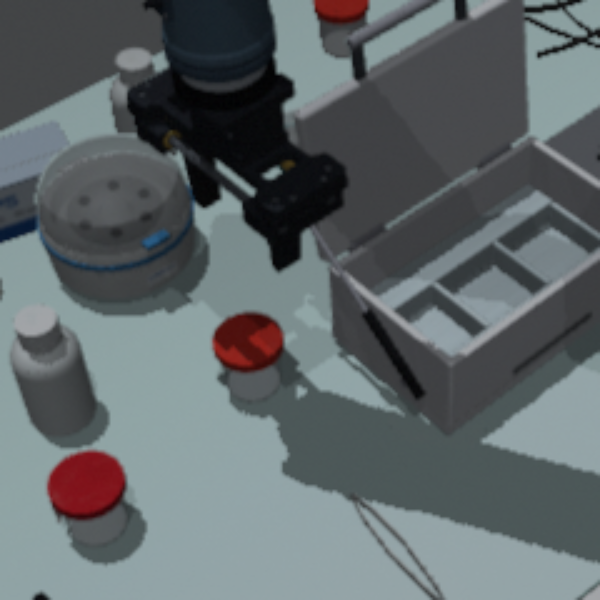

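```bash
python3 -m pendant '[{"xyz":[0,0,3],"twist":0,"gripper":8.8},{"xyz":[0,0,3],"twist":0,"gripper":8.8},{"xyz":[0,0,3],"twist":0,"gripper":8.8},{"xyz":[0,0,3],"twist":0,"gripper":8.8},{"xyz":[0,0,2],"twist":0,"gripper":8.8},{"xyz":[0,0,1],"twist":0,"gripper":8.8},{"xyz":[0,0,0],"twist":0,"gripper":8.8},{"xyz":[0,0,0],"twist":0,"gripper":8.8}]'
python3 - <<'E'
from h import *
q=shot('scene','s11');go(.6248,.153,.067,2.2)
cv2.imwrite('pics/s11c.png',cv2.resize(q['pixels'][160:300,200:360,::-1],None,fx=4.5,fy=4.2))
E
```

```text
t: 18.1
position: [0.6261, 0.1534, 0.0715]
eef_rot: [-3.141, -0.002, 0.039]
force: [0.0, 0.1, 0.9]
finger_gap: 0.997
t 18.15 pos [0.6261 0.1534 0.0716] yaw 2.2 shift [-0.14  0.04  0.46] n5 0.1 twist 0.0
```

View pics/s11c.png

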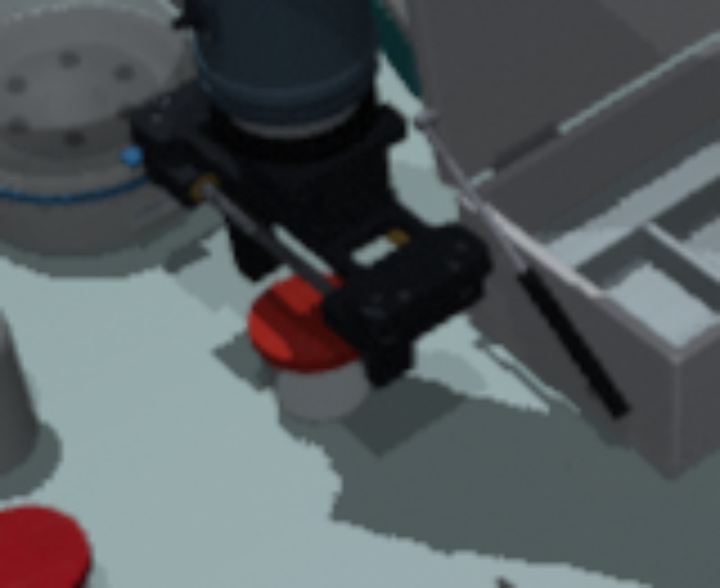

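```bash
python3 -m pendant '[{"xyz":[-0.1,-0.1,0.45],"twist":0,"gripper":8.8},{"xyz":[0,0,0],"twist":0,"gripper":7.4},{"xyz":[0,0,0],"twist":0,"gripper":7},{"xyz":[0,0,0],"twist":0,"gripper":6.6},{"xyz":[0,0,0],"twist":0,"gripper":6.2},{"xyz":[0,0,0],"twist":0,"gripper":5.8},{"xyz":[0,0,0],"twist":0,"gripper":5.2},{"xyz":[0,0,0],"twist":0,"gripper":5.2}]'
python3 -m pendant '[{"xyz":[0,0,0],"twist":0,"gripper":5.2},{"xyz":[0,0,0],"twist":0,"gripper":5.2},{"xyz":[0,0,-0.5],"twist":0,"gripper":5.2},{"xyz":[0,0,-1.5],"twist":0,"gripper":5.2},{"xyz":[0,0,-2],"twist":0,"gripper":5.2},{"xyz":[0,0,-2],"twist":0,"gripper":5.2},{"xyz":[0,0,0],"twist":0,"gripper":5.2},{"xyz":[0,0,0],"twist":0,"gripper":5.2}]'
python3 - <<'E'
from h import *
q=shot('scene','s12');print(env.state()['position'])
cv2.imwrite('pics/s12c.png',cv2.resize(q['pixels'][140:300,190:370,::-1],None,fx=4,fy=3.7))
E
```

```text
t: 18.95
position: [0.624, 0.1539, 0.0653]
eef_rot: [-3.141, -0.001, 0.039]
force: [0.5, 0.2, 1.6]
finger_gap: 0.695
t: 19.75
position: [0.6237, 0.1538, 0.1255]
eef_rot: [3.142, -0.001, 0.039]
force: [-0.1, 0.1, -0.7]
finger_gap: 0.696
[0.62322875 0.15355304 0.12463681]
```

View pics/s12c.png

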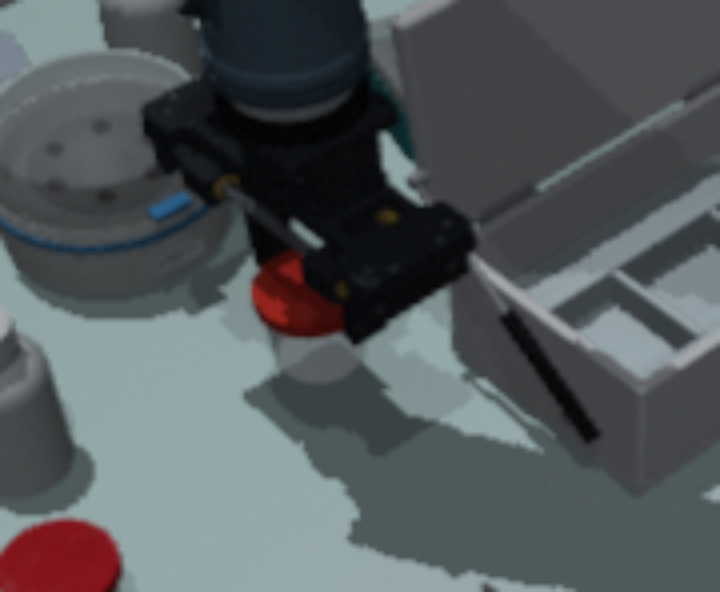

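Cup held at its lid (61 mm opening). I'll rise, move forward clear of the lid, then twist.

```bash
python3 -m pendant '[{"xyz":[-1,0,-2.5],"twist":0,"gripper":5.2},{"xyz":[-2,0,-3],"twist":0,"gripper":5.2},{"xyz":[-2.5,0,-3],"twist":0,"gripper":5.2},{"xyz":[-2.5,0,-2.5],"twist":0,"gripper":5.2},{"xyz":[-2.5,0,-1],"twist":0,"gripper":5.2},{"xyz":[-1.5,0,0],"twist":0,"gripper":5.2},{"xyz":[0,0,0],"twist":6,"gripper":5.2},{"xyz":[0,0,0],"twist":8,"gripper":5.2}]'
python3 -m pendant '[{"xyz":[0,0,0],"twist":8,"gripper":5.2},{"xyz":[0,0,0],"twist":8,"gripper":5.2},{"xyz":[0,0,0],"twist":8,"gripper":5.2},{"xyz":[0,0,0],"twist":8,"gripper":5.2},{"xyz":[0,0,0],"twist":8,"gripper":5.2},{"xyz":[0,0,0],"twist":0,"gripper":5.2},{"xyz":[0,0,0],"twist":0,"gripper":5.2},{"xyz":[0,0,0],"twist":0,"gripper":5.2}]'
python3 -c "
from h import *
go(*inc(-.008,.0711,.2),-52);print(env.state()['finger_gap'])"
```

```text
t: 20.6
position: [0.5027, 0.1487, 0.2442]
eef_rot: [3.14, 0.002, -0.209]
force: [0.7, 0.4, -1.2]
finger_gap: 0.698
t: 21.4
position: [0.5036, 0.1491, 0.2447]
eef_rot: [3.141, 0.0, -0.9]
force: [-0.4, 0.2, -0.8]
finger_gap: 0.699
t 21.4 pos [0.5036 0.1491 0.2447] yaw -51.6 shift [12.64  5.84  4.47] n5 2.9 twist 0.4
0.698784302499165
```

```bash
python3 -m pendant '[{"xyz":[2.5,1.17,0],"twist":0.4,"gripper":5.2},{"xyz":[2.5,1.17,0],"twist":0,"gripper":5.2},{"xyz":[2.5,1.17,0],"twist":0,"gripper":5.2},{"xyz":[2.5,1.17,0],"twist":0,"gripper":5.2},{"xyz":[2.6,1.16,1],"twist":0,"gripper":5.2},{"xyz":[0,0,2.5],"twist":0,"gripper":5.2},{"xyz":[0,0,1],"twist":0,"gripper":5.2},{"xyz":[0,0,0],"twist":0,"gripper":5.2}]'
python3 - <<'E'
from h import *
go(*inc(-.008,.0711,.0855),-52)
p=shot('scene','s13');cv2.imwrite('pics/s13c.png',cv2.resize(p['pixels'][60:290,250:480,::-1],None,fx=3,fy=2.6))
p=shot('top','t13');reds(p,z=.196-.004);cv2.imwrite('pics/t13c.png',cv2.resize(p['pixels'][115:285,290:500,::-1],None,fx=3.7,fy=3.5))
E
```

```text
t: 22.2
position: [0.5339, 0.0144, 0.1987]
eef_rot: [3.139, 0.003, -0.908]
force: [0.3, 0.2, -0.5]
finger_gap: 0.699
t 22.2 pos [0.5339 0.0144 0.1987] yaw -52.0 shift [ 0.23 -0.17 11.32] n5 2.3 twist -0.0
 red px [219.5  30.2] area 604 bbox [206  17  28  28] world [0.8863 0.2818 0.192 ] bboxc [0.8857 0.2817 0.192 ]
 red px [464.6  29.5] area 624 bbox [450  16  30  28] world [ 0.887 -0.173  0.192] bboxc [ 0.8871 -0.1728  0.192 ]
 red px [199.3 201.9] area 670 bbox [185 188  30  29] world [0.5635 0.3112 0.192 ] bboxc [0.5633 0.3108 0.192 ]
 red px [547. 261.] area 127 bbox [542 253  11  17] world [ 0.4584 -0.309   0.192 ] bboxc [ 0.4584 -0.309   0.192 ]
 red px [583.1 266.9] area 133 bbox [572 263  24   9] world [ 0.448  -0.3722  0.192 ] bboxc [ 0.4479 -0.3729  0.192 ]
 red px [553.7 275.7] area 129 bbox [545 272  19   9] world [ 0.4324 -0.3198  0.192 ] bboxc [ 0.4319 -0.3203  0.192 ]
 red px [588.  286.9] area 308 bbox [564 283  49   9] world [ 0.4129 -0.3793  0.192 ] bboxc [ 0.4127 -0.3793  0.192 ]
 red px [591.8 296.9] area 244 bbox [573 293  39   9] world [ 0.3954 -0.3851  0.192 ] bboxc [ 0.3952 -0.3855  0.192 ]
 red px [573.3 306.2] area 122 bbox [564 302  20   9] world [ 0.379 -0.352  0.192] bboxc [ 0.3794 -0.3524  0.192 ]
```

View pics/s13c.png

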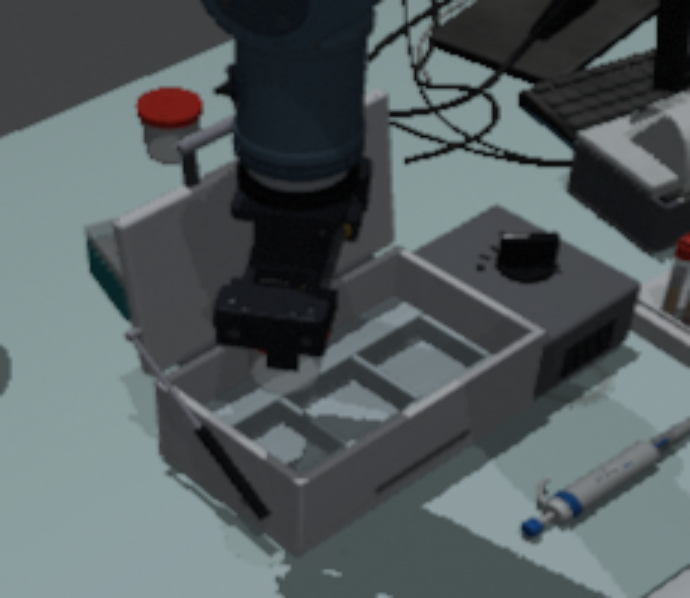

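View pics/t13c.png

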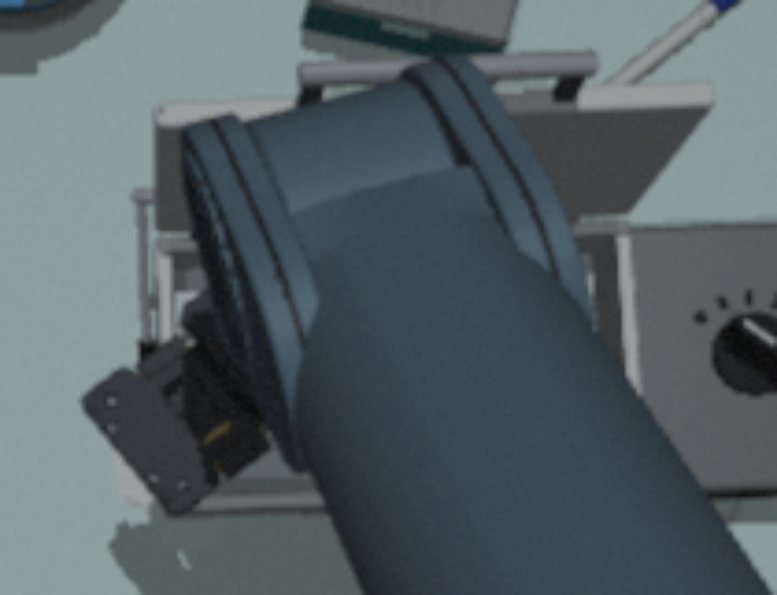

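```bash
python3 -m pendant '[{"xyz":[0.15,-0.1,0],"twist":0,"gripper":5.2},{"xyz":[0,0,2],"twist":0,"gripper":5.2},{"xyz":[0,0,2],"twist":0,"gripper":5.2},{"xyz":[0,0,1.5],"twist":0,"gripper":5.2},{"xyz":[0,0,0.5],"twist":0,"gripper":5.2},{"xyz":[0,0,0],"twist":0,"gripper":5.2},{"xyz":[0,0,0],"twist":0,"gripper":5.2},{"xyz":[0,0,0],"twist":0,"gripper":5.2}]'
python3 - <<'E'
from h import *
go(*inc(-.008,.0711,.0855),-52)
p=shot('scene','s14');cv2.imwrite('pics/s14c.png',cv2.resize(p['pixels'][130:290,280:440,::-1],None,fx=4,fy=3.7))
E
```

```text
t: 23.1
position: [0.5376, 0.0135, 0.1411]
eef_rot: [-3.14, -0.001, -0.91]
force: [0.7, 0.0, 0.1]
finger_gap: 0.696
t 23.1 pos [0.5376 0.0135 0.1411] yaw -52.1 shift [-0.11  0.1   5.56] n5 1.1 twist -0.1
```

View pics/s14c.png

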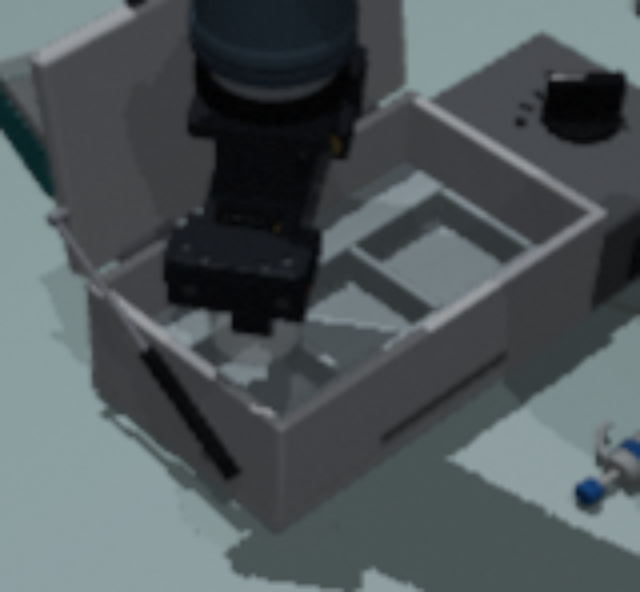

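```bash
python3 -m pendant '[{"xyz":[-0.1,0.1,0.6],"twist":0,"gripper":5.2},{"xyz":[0,0,0.8],"twist":0,"gripper":5.2},{"xyz":[0,0,0.8],"twist":0,"gripper":5.2},{"xyz":[0,0,0.6],"twist":0,"gripper":5.2},{"xyz":[0,0,0.6],"twist":0,"gripper":5.2},{"xyz":[0,0,0.6],"twist":0,"gripper":5.2},{"xyz":[0,0,0],"twist":0,"gripper":5.2},{"xyz":[0,0,0],"twist":0,"gripper":5.2}]'
python3 - <<'E'
from h import *
go(*inc(-.008,.0711,.0855),-52)
p=shot('scene','s15');cv2.imwrite('pics/s15c.png',cv2.resize(p['pixels'][130:290,280:440,::-1],None,fx=4,fy=3.7))
E
```

```text
t: 23.95
position: [0.5355, 0.0135, 0.1]
eef_rot: [3.141, 0.0, -0.91]
force: [0.8, 0.1, 0.2]
finger_gap: 0.7
t 23.95 pos [0.5355 0.0135 0.1   ] yaw -52.1 shift [ 0.03 -0.07  1.45] n5 0.3 twist -0.1
```

View pics/s15c.png

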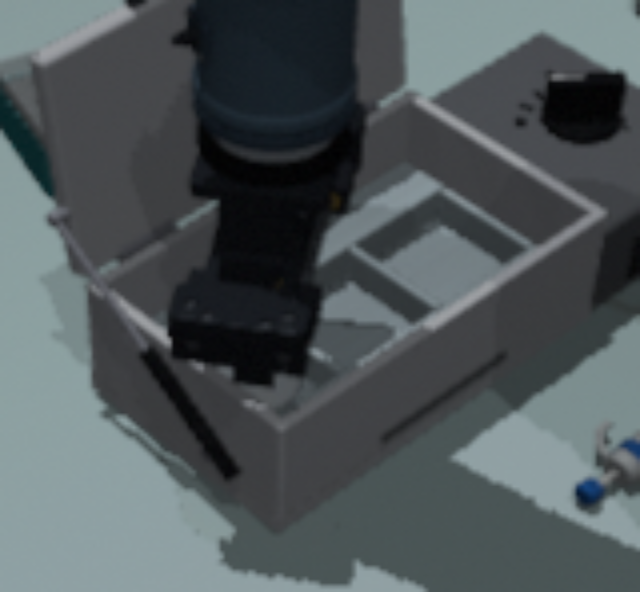

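```bash
python3 -m pendant '[{"xyz":[0,0,0.4],"twist":0,"gripper":5.2},{"xyz":[0,0,0.4],"twist":0,"gripper":5.2},{"xyz":[0,0,0.3],"twist":0,"gripper":5.2},{"xyz":[0,0,0.2],"twist":0,"gripper":5.2},{"xyz":[0,0,0],"twist":0,"gripper":5.2},{"xyz":[0,0,0],"twist":0,"gripper":5.2},{"xyz":[0,0,0],"twist":0,"gripper":5.2},{"xyz":[0,0,0],"twist":0,"gripper":5.2}]'
```

```text
t: 24.8
position: [0.5356, 0.0135, 0.0872]
eef_rot: [-3.141, -0.0, -0.91]
force: [-0.1, 0.3, -0.4]
finger_gap: 0.695
```

```bash
python3 -m pendant '[{"xyz":[0,0,0],"twist":0,"gripper":6.4},{"xyz":[0,0,0],"twist":0,"gripper":6.8},{"xyz":[0,0,0],"twist":0,"gripper":6.8},{"xyz":[0,0,0],"twist":0,"gripper":6.8},{"xyz":[0,0,-1],"twist":0,"gripper":6.8},{"xyz":[0,0,-2],"twist":0,"gripper":6.8},{"xyz":[0,0,-3],"twist":0,"gripper":6.8},{"xyz":[0,0,-4],"twist":0,"gripper":6.8}]'
python3 - <<'E'
from h import *
go(*inc(-.008,.0711,.3),-52)
p=shot('scene','s16');cv2.imwrite('pics/s16c.png',cv2.resize(p['pixels'][130:290,280:440,::-1],None,fx=4,fy=3.7))
E
```

```text
t: 25.6
position: [0.5344, 0.0135, 0.1877]
eef_rot: [3.14, 0.002, -0.91]
force: [0.2, -0.1, -0.0]
finger_gap: 0.773
t 25.6 pos [0.5344 0.0135 0.1877] yaw -52.1 shift [  0.07  -0.14 -11.23] n5 2.2 twist -0.1
```

View pics/s16c.png

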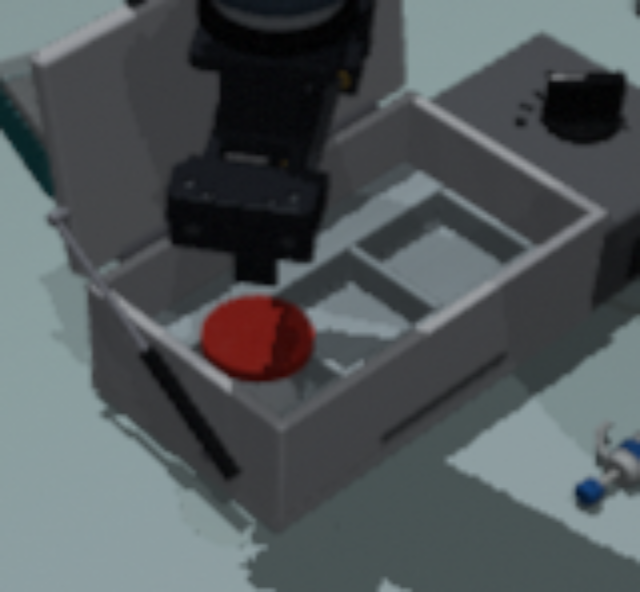

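Cup A stands upright in the left pocket (red lid centred at crop (258,338)). Next is cup B: rise, move left, and turn to yaw +56.

```bash
python3 -c "
from h import *
go(.5818,.3508,.25,56.2)"
```

```text
t 25.65 pos [0.5385 0.014  0.1947] yaw -52.1 shift [-23.91 -24.12  -5.48] n5 6.9 twist -108.3
```

```bash
python3 -m pendant '[{"xyz":[0,0,-4],"twist":0,"gripper":8.8},{"xyz":[-3.4,-2.6,-2.5],"twist":0,"gripper":8.8},{"xyz":[-3.42,-3.5,0],"twist":0,"gripper":8.8},{"xyz":[-3.42,-3.6,0],"twist":0,"gripper":8.8},{"xyz":[-3.42,-3.6,0],"twist":0,"gripper":8.8},{"xyz":[-3.42,-3.6,0],"twist":0,"gripper":8.8},{"xyz":[-3.42,-3.6,0],"twist":0,"gripper":8.8},{"xyz":[-3.4,-3.6,0],"twist":0,"gripper":8.8}]'
python3 -m pendant '[{"xyz":[0,0,0],"twist":-8.5,"gripper":8.8},{"xyz":[0,0,0],"twist":-8.5,"gripper":8.8},{"xyz":[0,0,0],"twist":-8.5,"gripper":8.8},{"xyz":[0,0,0],"twist":-8.5,"gripper":8.8},{"xyz":[0,0,0],"twist":-8.5,"gripper":8.8},{"xyz":[0,0,0],"twist":-8.5,"gripper":8.8},{"xyz":[0,0,0],"twist":-8.5,"gripper":8.8},{"xyz":[0,0,0],"twist":-8.5,"gripper":8.8}]'
python3 -m pendant '[{"xyz":[0,0,0],"twist":-8.5,"gripper":8.8},{"xyz":[0,0,0],"twist":-8.5,"gripper":8.8},{"xyz":[0,0,0],"twist":-8.5,"gripper":8.8},{"xyz":[0,0,0],"twist":-8.5,"gripper":8.8},{"xyz":[0,0,0],"twist":-6.3,"gripper":8.8},{"xyz":[0,0,0],"twist":0,"gripper":8.8},{"xyz":[0,0,0],"twist":0,"gripper":8.8},{"xyz":[0,0,0],"twist":0,"gripper":8.8}]'
python3 - <<'E'
from h import *
p=shot('scene','s17');reds(p,tag='s');reds(p,z=.081,tag='s81')
p=shot('top','t17');reds(p,z=.061,tag='t61');
go(.5818,.3508,.067,56.2)
E
```

```text
t: 26.45
position: [0.5792, 0.352, 0.2528]
eef_rot: [-3.141, -0.0, -0.91]
force: [0.8, -0.6, -0.3]
finger_gap: 1.002
t: 27.25
position: [0.5792, 0.35, 0.2527]
eef_rot: [3.141, -0.0, 0.283]
force: [0.0, 0.2, -0.5]
finger_gap: 0.999
t: 28.05
position: [0.5792, 0.3501, 0.2523]
eef_rot: [3.141, -0.0, 0.978]
force: [-0.6, -0.9, -0.7]
finger_gap: 1.0
s red px [305.9 100.9] area 252 bbox [296  94  21  15] world [ 0.9563 -0.207   0.061 ] bboxc [ 0.9558 -0.2069  0.061 ]
s red px [501.1 154.4] area 674 bbox [476 138  48  34] world [ 0.467  -0.4348  0.061 ] bboxc [ 0.4694 -0.4317  0.061 ]
s red px [135.9 183.8] area 202 bbox [121 178  26  13] world [0.9645 0.3058 0.061 ] bboxc [0.9676 0.3105 0.061 ]
s red px [343.9 221. ] area 494 bbox [330 210  28  23] world [0.5514 0.0068 0.061 ] bboxc [0.552  0.0076 0.061 ]
s red px [204.1 292.8] area 599 bbox [189 281  31  25] world [0.5867 0.3496 0.061 ] bboxc [0.5864 0.3499 0.061 ]
s81 red px [305.9 100.9] area 252 bbox [296  94  21  15] world [ 0.934  -0.1902  0.081 ] bboxc [ 0.9335 -0.1901  0.081 ]
s81 red px [501.1 154.4] area 674 bbox [476 138  48  34
[... 875 characters left out ...]
0.061 ]
t61 red px [583.1 267. ] area 145 bbox [572 263  24   9] world [ 0.4529 -0.4407  0.061 ] bboxc [ 0.4529 -0.4416  0.061 ]
t61 red px [563.2 276. ] area 255 bbox [543 272  40  10] world [ 0.4345 -0.3996  0.061 ] bboxc [ 0.4335 -0.3982  0.061 ]
t61 red px [588.1 286.9] area 319 bbox [564 283  49   9] world [ 0.4125 -0.4491  0.061 ] bboxc [ 0.4124 -0.4489  0.061 ]
t61 red px [591.7 296.8] area 255 bbox [572 293  40   9] world [ 0.3925 -0.4554  0.061 ] bboxc [ 0.3922 -0.4551  0.061 ]
t61 red px [573.4 306.2] area 125 bbox [564 302  20   9] world [ 0.3736 -0.4178  0.061 ] bboxc [ 0.374  -0.4179  0.061 ]
t 28.15 pos [0.5792 0.3501 0.2523] yaw 56.1 shift [ 0.2   0.18 18.53] n5 3.7 twist -0.1
```

View pics/s17.png

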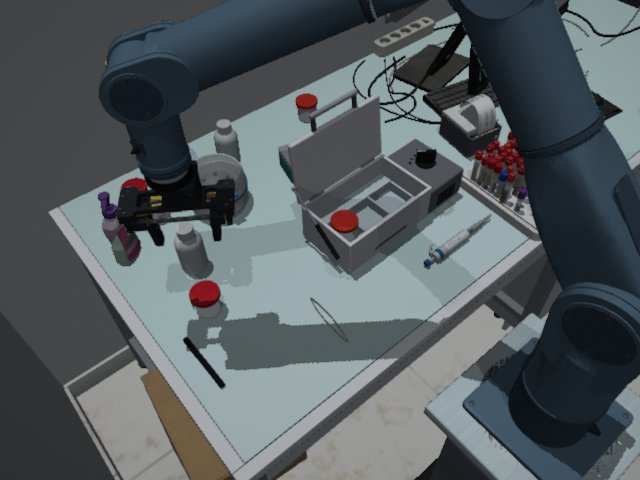

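```bash
python3 -m pendant '[{"xyz":[0.2,0.18,3],"twist":0,"gripper":8.8},{"xyz":[0,0,3.5],"twist":0,"gripper":8.8},{"xyz":[0,0,3.5],"twist":0,"gripper":8.8},{"xyz":[0,0,3],"twist":0,"gripper":8.8},{"xyz":[0,0,2.5],"twist":0,"gripper":8.8},{"xyz":[0,0,1.5],"twist":0,"gripper":8.8},{"xyz":[0,0,1.2],"twist":0,"gripper":8.8},{"xyz":[0,0,0],"twist":0,"gripper":8.8}]'
python3 - <<'E'
from h import *
q=shot('scene','s18');go(.5818,.3508,.067,56.2)
cv2.imwrite('pics/s18c.png',cv2.resize(q['pixels'][190:350,120:300,::-1],None,fx=4,fy=3.7))
E
```

```text
t: 28.95
position: [0.5813, 0.3504, 0.0691]
eef_rot: [-3.141, 0.002, 0.98]
force: [0.2, -0.1, 1.0]
finger_gap: 0.998
t 29.0 pos [0.5818 0.3509 0.0702] yaw 56.1 shift [-0.01  0.    0.32] n5 0.1 twist -0.1
```

View pics/s18c.png

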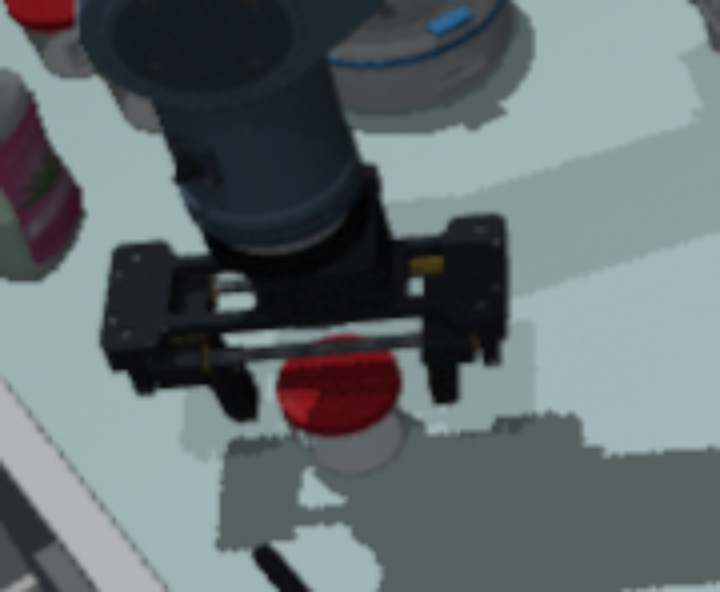

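```bash
python3 -m pendant '[{"xyz":[0,0.05,0.4],"twist":0,"gripper":8.8},{"xyz":[0,0,0],"twist":0,"gripper":7.4},{"xyz":[0,0,0],"twist":0,"gripper":7},{"xyz":[0,0,0],"twist":0,"gripper":6.6},{"xyz":[0,0,0],"twist":0,"gripper":6.2},{"xyz":[0,0,0],"twist":0,"gripper":5.8},{"xyz":[0,0,0],"twist":0,"gripper":5.2},{"xyz":[0,0,0],"twist":0,"gripper":5.2}]'
python3 -m pendant '[{"xyz":[0,0,0],"twist":0,"gripper":5.2},{"xyz":[0,0,0],"twist":0,"gripper":5.2},{"xyz":[0,0,-0.5],"twist":0,"gripper":5.2},{"xyz":[0,0,-1.5],"twist":0,"gripper":5.2},{"xyz":[0,0,-2],"twist":0,"gripper":5.2},{"xyz":[0,0,-2],"twist":0,"gripper":5.2},{"xyz":[0,0,0],"twist":0,"gripper":5.2},{"xyz":[0,0,0],"twist":0,"gripper":5.2}]'
python3 - <<'E'
from h import *
q=shot('scene','s19');go(*inc(-.008,-.0711,.27),56.2)
cv2.imwrite('pics/s19c.png',cv2.resize(q['pixels'][190:350,120:300,::-1],None,fx=4,fy=3.7))
E
```

```text
t: 29.8
position: [0.5825, 0.3508, 0.0665]
eef_rot: [3.141, -0.001, 0.98]
force: [0.1, 0.7, 3.0]
finger_gap: 0.695
t: 30.6
position: [0.5826, 0.3506, 0.1271]
eef_rot: [3.141, -0.001, 0.98]
force: [-0.4, 0.4, -0.7]
finger_gap: 0.697
t 30.65 pos [0.5821 0.3502 0.1261] yaw 56.1 shift [-41.99  23.31 -14.37] n5 10.0 twist -0.1
```

View pics/s19c.png

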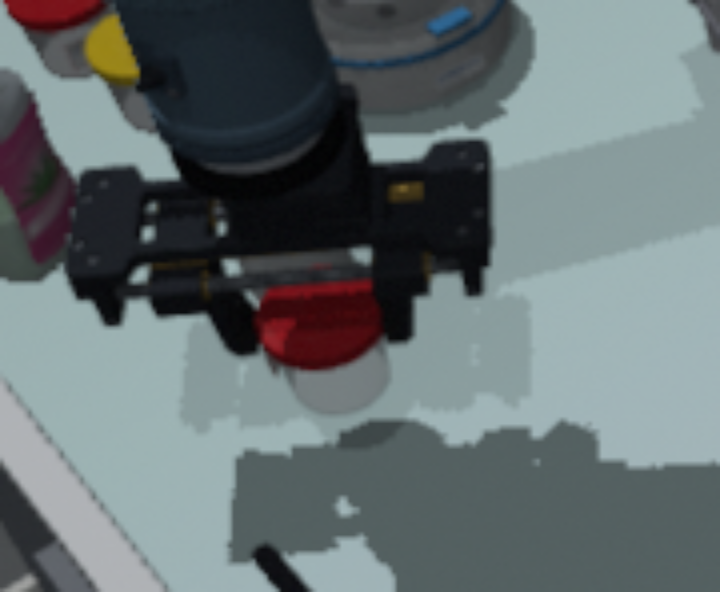

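```bash
python3 -m pendant '[{"xyz":[0,0,-4],"twist":0,"gripper":5.2},{"xyz":[0,0,-4.5],"twist":0,"gripper":5.2},{"xyz":[0,0,-4],"twist":0,"gripper":5.2},{"xyz":[-4.2,2.33,-1.5],"twist":0,"gripper":5.2},{"xyz":[-4.2,2.33,-0.6],"twist":0,"gripper":5.2},{"xyz":[-4.2,2.33,0],"twist":0,"gripper":5.2},{"xyz":[-4.2,2.33,0],"twist":0,"gripper":5.2},{"xyz":[-4.2,2.33,0],"twist":0,"gripper":5.2}]'
python3 -m pendant '[{"xyz":[-4.2,2.33,0],"twist":0,"gripper":5.2},{"xyz":[-4.2,2.33,0],"twist":0,"gripper":5.2},{"xyz":[-4.2,2.33,0],"twist":0,"gripper":5.2},{"xyz":[-4.2,2.33,0],"twist":0,"gripper":5.2},{"xyz":[-4,2.3,0],"twist":0,"gripper":5.2},{"xyz":[0,0,0],"twist":0,"gripper":5.2},{"xyz":[0,0,0],"twist":0,"gripper":5.2},{"xyz":[0,0,0],"twist":0,"gripper":5.2}]'
python3 - <<'E'
from h import *
go(*inc(-.008,-.0711,.087),56.2)
E
```

```text
t: 31.45
position: [0.5611, 0.1092, 0.2711]
eef_rot: [-3.141, 0.001, 0.98]
force: [1.1, -0.9, -0.9]
finger_gap: 0.7
t: 32.25
position: [0.5425, -0.1244, 0.2717]
eef_rot: [-3.14, -0.001, 0.982]
force: [0.2, 0.3, -1.6]
finger_gap: 0.701
t 32.25 pos [ 0.5425 -0.1244  0.2717] yaw 56.3 shift [-0.38  0.18 18.46] n5 3.7 twist 0.1
```

```bash
python3 -m pendant '[{"xyz":[-0.38,0.18,2],"twist":0,"gripper":5.2},{"xyz":[0,0,3],"twist":0,"gripper":5.2},{"xyz":[0,0,3],"twist":0,"gripper":5.2},{"xyz":[0,0,3],"twist":0,"gripper":5.2},{"xyz":[0,0,1.5],"twist":0,"gripper":5.2},{"xyz":[0,0,0.5],"twist":0,"gripper":5.2},{"xyz":[0,0,0],"twist":0,"gripper":5.2},{"xyz":[0,0,0],"twist":0,"gripper":5.2}]'
python3 - <<'E'
from h import *
go(*inc(-.008,-.0711,.087),56.2)
p=shot('scene','s20');cv2.imwrite('pics/s20c.png',cv2.resize(p['pixels'][110:290,300:480,::-1],None,fx=4,fy=3.3))
E
```

```text
t: 33.05
position: [0.543, -0.1298, 0.1433]
eef_rot: [3.14, -0.001, 0.981]
force: [-0.3, 0.2, -1.6]
finger_gap: 0.694
t 33.05 pos [ 0.543  -0.1298  0.1433] yaw 56.2 shift [ 0.05 -0.19  5.63] n5 1.1 twist -0.0
```

View pics/s20c.png

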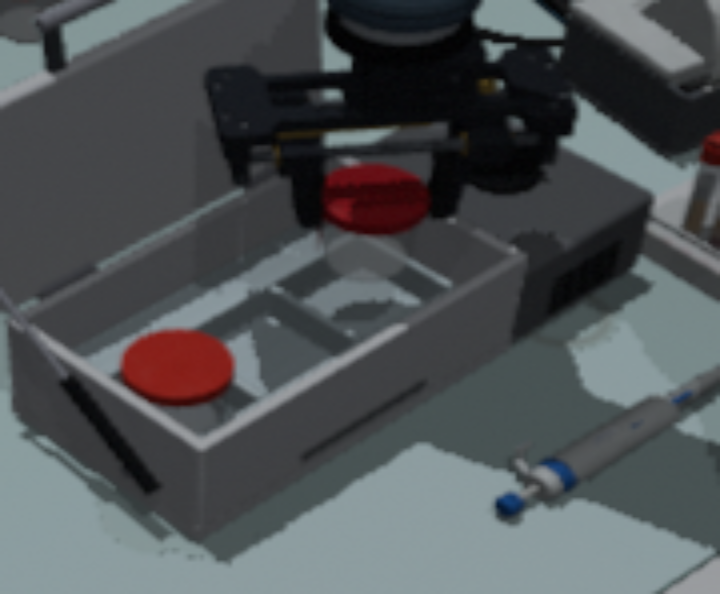

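```bash
python3 -m pendant '[{"xyz":[0.05,-0.15,0.6],"twist":0,"gripper":5.2},{"xyz":[0,0,0.8],"twist":0,"gripper":5.2},{"xyz":[0,0,0.8],"twist":0,"gripper":5.2},{"xyz":[0,0,0.7],"twist":0,"gripper":5.2},{"xyz":[0,0,0.6],"twist":0,"gripper":5.2},{"xyz":[0,0,0.6],"twist":0,"gripper":5.2},{"xyz":[0,0,0],"twist":0,"gripper":5.2},{"xyz":[0,0,0],"twist":0,"gripper":5.2}]'
python3 - <<'E'
from h import *
go(*inc(-.008,-.0711,.0885),56.2)
p=shot('scene','s21');cv2.imwrite('pics/s21c.png',cv2.resize(p['pixels'][110:290,300:480,::-1],None,fx=4,fy=3.3))
E
```

```text
t: 33.9
position: [0.5411, -0.1288, 0.1009]
eef_rot: [-3.141, -0.0, 0.98]
force: [0.1, -0.7, -0.7]
finger_gap: 0.698
t 33.9 pos [ 0.5411 -0.1288  0.1009] yaw 56.2 shift [0.07 0.03 1.24] n5 0.2 twist -0.0
```

View pics/s21c.png

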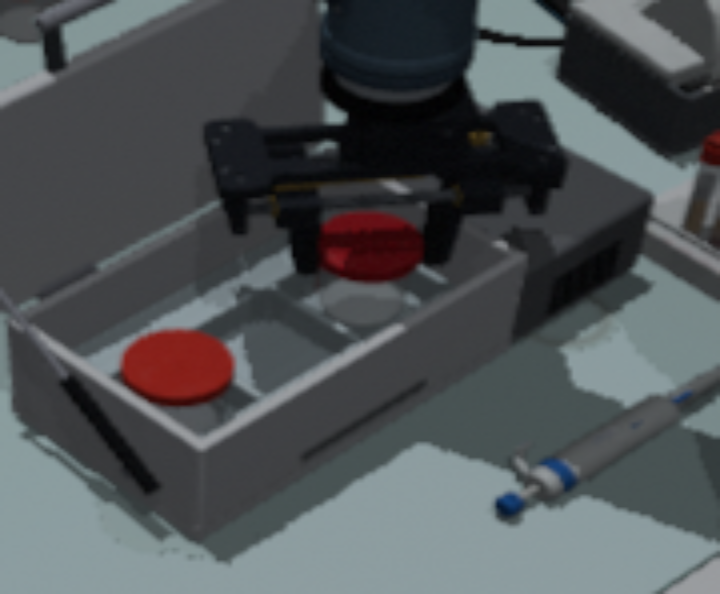

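```bash
python3 -m pendant '[{"xyz":[0,0,0.4],"twist":0,"gripper":5.2},{"xyz":[0,0,0.4],"twist":0,"gripper":5.2},{"xyz":[0,0,0.3],"twist":0,"gripper":5.2},{"xyz":[0,0,0.1],"twist":0,"gripper":5.2},{"xyz":[0,0,0],"twist":0,"gripper":5.2},{"xyz":[0,0,0],"twist":0,"gripper":5.2},{"xyz":[0,0,0],"twist":0,"gripper":5.2},{"xyz":[0,0,0],"twist":0,"gripper":5.2}]'
```

```text
t: 34.75
position: [0.5411, -0.1289, 0.0891]
eef_rot: [3.141, -0.0, 0.98]
force: [0.2, 0.4, -0.3]
finger_gap: 0.7
```

```bash
python3 -m pendant '[{"xyz":[0,0,0],"twist":0,"gripper":6.4},{"xyz":[0,0,0],"twist":0,"gripper":6.8},{"xyz":[0,0,0],"twist":0,"gripper":6.8},{"xyz":[0,0,0],"twist":0,"gripper":6.8},{"xyz":[0,0,-1],"twist":0,"gripper":6.8},{"xyz":[0,0,-2],"twist":0,"gripper":6.8},{"xyz":[0,0,-3],"twist":0,"gripper":6.8},{"xyz":[0,0,-4],"twist":0,"gripper":6.8}]'
python3 -m pendant '[{"xyz":[0,0,-4],"twist":0,"gripper":6.8},{"xyz":[0,0,-4.5],"twist":0,"gripper":6.8},{"xyz":[0,0,-4.5],"twist":0,"gripper":6},{"xyz":[0,0,-3],"twist":0,"gripper":5},{"xyz":[0,0,0],"twist":8.5,"gripper":5},{"xyz":[0,0,0],"twist":8.5,"gripper":5},{"xyz":[0,0,0],"twist":8.5,"gripper":5},{"xyz":[0,0,0],"twist":8.5,"gripper":5}]'
python3 - <<'E'
from h import *
go(.6635,-.0525,.352,2.2)
p=shot('scene','s22');cv2.imwrite('pics/s22c.png',cv2.resize(p['pixels'][60:300,250:490,::-1],None,fx=3,fy=2.5))
for r in env.mark_of('lid_handle',p)[:2]+env.mark_of('cup_0',p)[:4]: print(np.round(r['at'],3),round(r['confidence'],2))
p=shot('top','t22')
for r in env.mark_of('lid_handle',p)[:2]+env.mark_of('cup_0',p)[:4]: print(np.round(r['at'],3),round(r['confidence'],2))
E
```

```text
t: 35.55
position: [0.5401, -0.1287, 0.1896]
eef_rot: [-3.139, 0.001, 0.98]
force: [-0.6, 0.0, -0.0]
finger_gap: 0.775
t: 36.35
position: [0.5408, -0.1286, 0.3498]
eef_rot: [3.141, -0.0, 0.381]
force: [0.1, 0.3, -0.8]
finger_gap: 0.57
t 36.35 pos [ 0.5408 -0.1286  0.3498] yaw 21.8 shift [14.22 -2.5  -0.21] n5 2.9 twist 19.6
[ 0.663 -0.052  0.286] 0.68
[ 0.548 -0.132  0.019] 0.96
[0.539 0.015 0.02 ] 0.95
[ 0.548 -0.055  0.02 ] 0.4
[ 0.657 -0.051  0.289] 0.76
[ 0.384 -0.188  0.001] 0.7
[0.541 0.016 0.02 ] 0.87
[ 0.545 -0.13   0.019] 0.62
```

View pics/s22c.png

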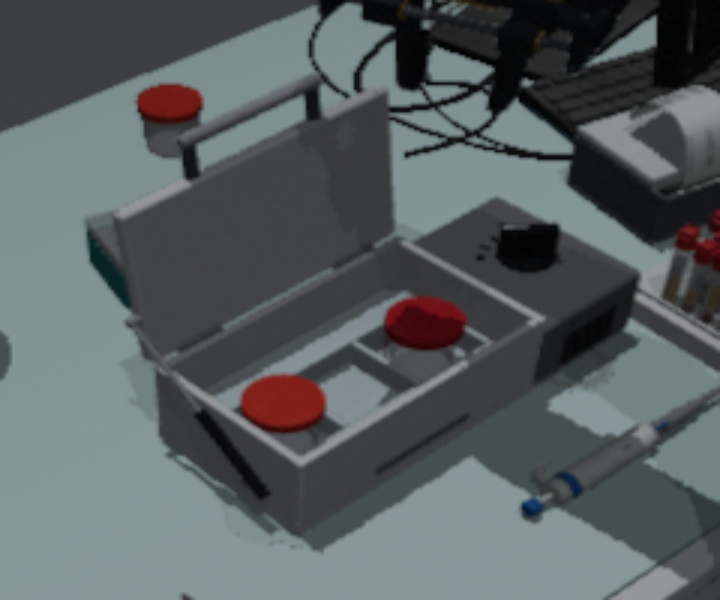

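View pics/t22.png

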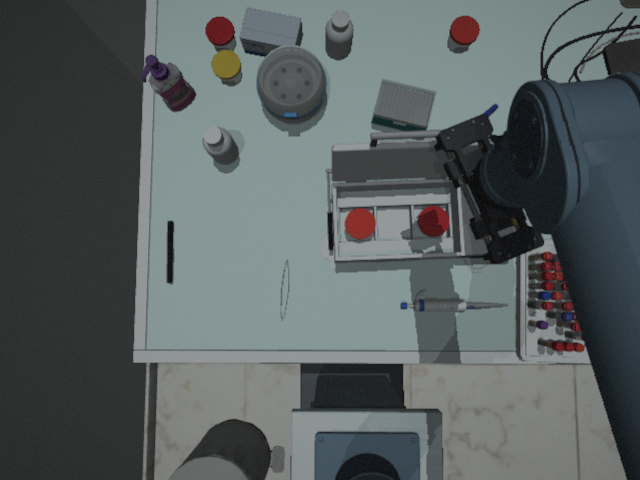

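Both cups stand in their pockets: (360,223) and (433,222) in the top view, with base heights of 0.02 m from the network. No loose cup is left on the bench. Now I'll close the lid, starting above the handle.

```bash
python3 -m pendant '[{"xyz":[4.6,-0.8,0],"twist":0,"gripper":4.5},{"xyz":[4.6,-0.8,0],"twist":0,"gripper":4.5},{"xyz":[4.7,-0.9,0],"twist":0,"gripper":4.5},{"xyz":[0,0,0],"twist":8,"gripper":4.5},{"xyz":[0,0,0],"twist":8,"gripper":4.5},{"xyz":[0,0,0],"twist":3.6,"gripper":4.5},{"xyz":[0,0,0],"twist":0,"gripper":4.5},{"xyz":[0,0,0],"twist":0,"gripper":4.5}]'
python3 - <<'E'
from h import *
go(.659,-.0525,.285,2.2)
p=shot('scene','s23');cv2.imwrite('pics/s23c.png',cv2.resize(p['pixels'][20:180,280:440,::-1],None,fx=4.4,fy=3.7))
E
```

```text
t: 37.45
position: [0.6603, -0.0534, 0.3489]
eef_rot: [-3.141, 0.0, 0.047]
force: [0.3, -0.9, -0.6]
finger_gap: 0.511
t 37.45 pos [ 0.6603 -0.0534  0.3489] yaw 2.7 shift [-0.12 -0.1   6.39] n5 1.3 twist 0.5
```

View pics/s23c.png

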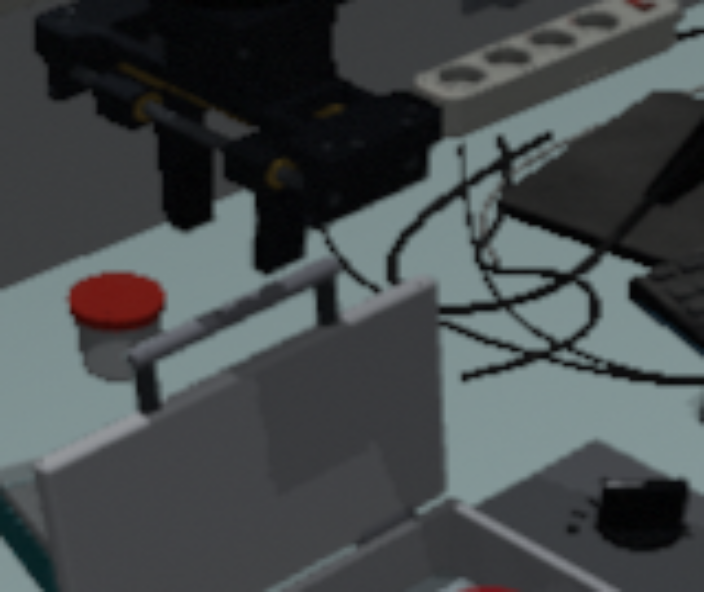

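```bash
python3 -m pendant '[{"xyz":[-0.1,0,1.5],"twist":0.4,"gripper":4.5},{"xyz":[0,0,1.2],"twist":0,"gripper":4.5},{"xyz":[0,0,1],"twist":0,"gripper":4.5},{"xyz":[0,0,1],"twist":0,"gripper":4.5},{"xyz":[0,0,1],"twist":0,"gripper":4.5},{"xyz":[0,0,0.6],"twist":0,"gripper":4.5},{"xyz":[0,0,0],"twist":0,"gripper":4.5},{"xyz":[0,0,0],"twist":0,"gripper":4.5}]'
python3 -m pendant '[{"xyz":[0,0,0],"twist":0,"gripper":3},{"xyz":[0,0,0],"twist":0,"gripper":2},{"xyz":[0,0,0],"twist":0,"gripper":1.4},{"xyz":[0,0,0],"twist":0,"gripper":0.8},{"xyz":[0,0,0],"twist":0,"gripper":0.8},{"xyz":[0,0,0],"twist":0,"gripper":0.8},{"xyz":[0,0,0],"twist":0,"gripper":0.8},{"xyz":[0,0,0],"twist":0,"gripper":0.8}]'
python3 - <<'E'
from h import *
p=shot('scene','s24');cv2.imwrite('pics/s24c.png',cv2.resize(p['pixels'][20:180,280:440,::-1],None,fx=4.4,fy=3.7))
print(env.state()['position'])
E
```

```text
t: 38.3
position: [0.6595, -0.0533, 0.2862]
eef_rot: [-3.142, -0.0, 0.038]
force: [0.4, -0.2, -0.2]
finger_gap: 0.509
t: 39.1
position: [0.6591, -0.0534, 0.2861]
eef_rot: [3.141, 0.001, 0.038]
force: [-4.3, -0.9, 3.3]
finger_gap: 0.124
[ 0.65907554 -0.05337794  0.28606802]
```

View pics/s24c.png

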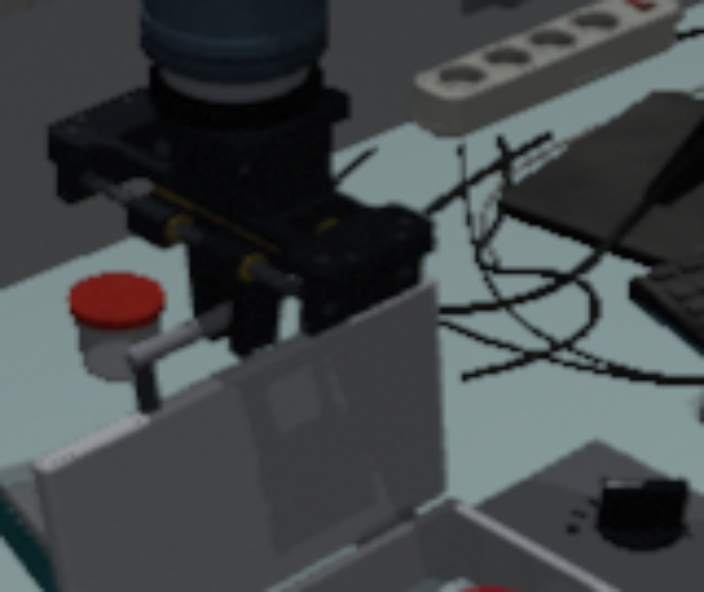

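The bar is gripped at 1.70 rad, on the nominal arc. I'll lower along it.

```bash
python3 -m pendant '[{"xyz":[-1.89,0,-0.24],"twist":0,"gripper":0.8},{"xyz":[-1.9,0,-0.05],"twist":0,"gripper":0.8},{"xyz":[-1.89,0,0.14],"twist":0,"gripper":0.8},{"xyz":[-1.88,0,0.33],"twist":0,"gripper":0.8},{"xyz":[-1.83,0,0.52],"twist":0,"gripper":0.8},{"xyz":[-1.77,0,0.69],"twist":0,"gripper":0.8},{"xyz":[-1.69,0,0.87],"twist":0,"gripper":0.8},{"xyz":[0,0,0],"twist":0,"gripper":0.8}]'
python3 - <<'E'
from h import *
go(.4352+.0949,-.058,.109+.1557)
p=shot('scene','s25');cv2.imwrite('pics/s25c.png',cv2.resize(p['pixels'][20:260,260:500,::-1],None,fx=3,fy=2.5))
E
```

```text
t: 39.95
position: [0.5302, -0.0584, 0.262]
eef_rot: [-3.141, -0.0, 0.038]
force: [7.6, 0.6, -10.7]
finger_gap: 0.108
t 39.95 pos [ 0.5302 -0.0584  0.262 ] yaw 2.2 shift [-0.01 -0.04 -0.27] n5 0.1 twist None
```

View pics/s25c.png

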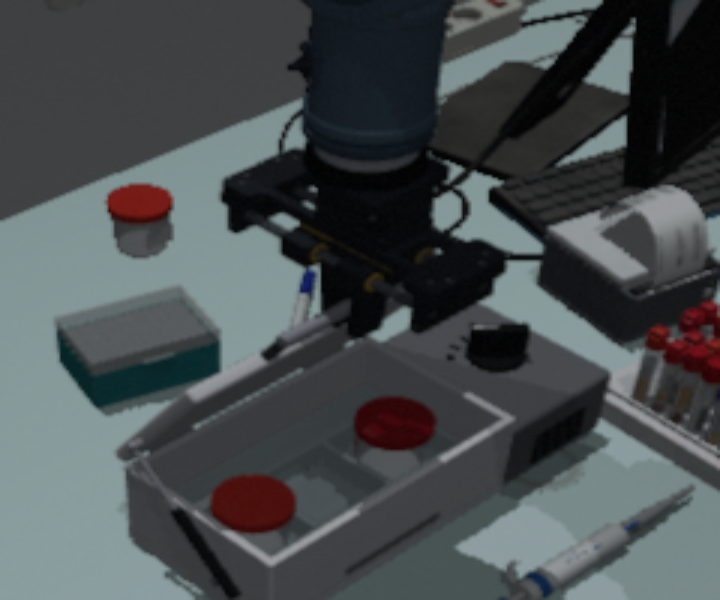

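```bash
python3 -m pendant '[{"xyz":[0.2,0,0.35],"twist":0,"gripper":0.8},{"xyz":[-1.58,0,1.02],"twist":0,"gripper":0.8},{"xyz":[-1.46,0,1.16],"twist":0,"gripper":0.8},{"xyz":[-1.34,0,1.31],"twist":0,"gripper":0.8},{"xyz":[-1.2,0,1.44],"twist":0,"gripper":0.8},{"xyz":[-1.05,0,1.55],"twist":0,"gripper":0.8},{"xyz":[-0.9,0,1.65],"twist":0,"gripper":0.8},{"xyz":[0,0,0],"twist":0,"gripper":0.8}]'
python3 - <<'E'
from h import *
a=3.083-.4;go(.6221+.1876*np.cos(a),-.06,.0988+.1876*np.sin(a))
E
```

```text
t: 40.8
position: [0.455, -0.0614, 0.1771]
eef_rot: [3.141, 0.006, 0.037]
force: [-8.5, -0.8, 4.7]
finger_gap: 0.091
t 40.8 pos [ 0.455  -0.0614  0.1771] yaw 2.1 shift [-0.11 -0.14 -0.47] n5 0.1 twist None
```

```bash
python3 - <<'E'
from h import *
p=shot('scene','s26');cv2.imwrite('pics/s26c.png',cv2.resize(p['pixels'][110:270,300:460,::-1],None,fx=4.5,fy=3.7))
s=env.state();print(s['position'],s['force'],s['finger_gap'])
E
```

```text
[ 0.45533999 -0.06134858  0.1778322 ] [-9.73992042 -0.52094282  5.50394985] 0.09107158115595132
```

View pics/s26c.png

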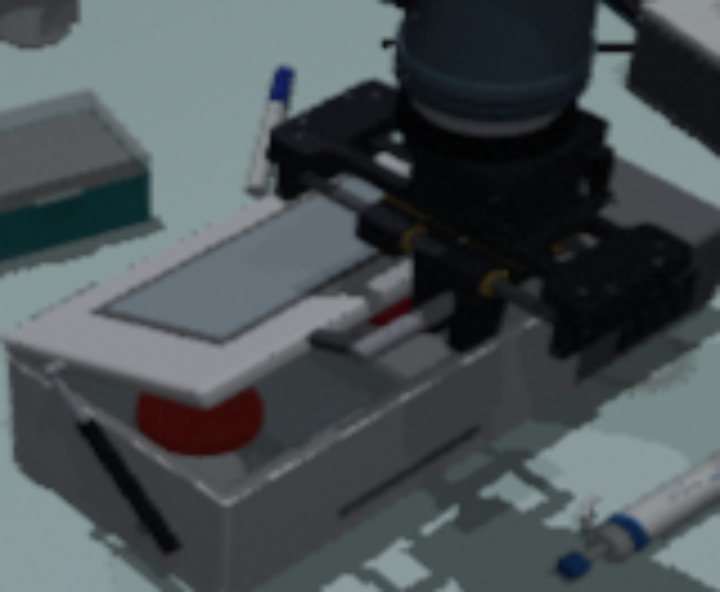

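```bash
python3 -m pendant '[{"xyz":[-0.7,0,0.3],"twist":0,"gripper":0.8},{"xyz":[-0.55,0,0.75],"twist":0,"gripper":0.8},{"xyz":[-0.3,0,0.9],"twist":0,"gripper":0.8},{"xyz":[-0.25,0,0.9],"twist":0,"gripper":0.8},{"xyz":[-0.2,0,0.9],"twist":0,"gripper":0.8},{"xyz":[-0.18,0,0.9],"twist":0,"gripper":0.8},{"xyz":[0,0,0],"twist":0,"gripper":0.8},{"xyz":[0,0,0],"twist":0,"gripper":0.8}]'
python3 - <<'E'
from h import *
go(.4352,-.0615,.109)
s=env.state()['position'];a=np.arctan2(s[2]-.1,s[0]-.625);print('th',3.0943-a)
E
```

```text
t: 41.65
position: [0.4391, -0.0618, 0.1328]
eef_rot: [-3.141, -0.005, 0.037]
force: [5.8, -1.1, -2.3]
finger_gap: 0.095
t 41.65 pos [ 0.4391 -0.0618  0.1328] yaw 2.1 shift [-0.4  -0.04  2.38] n5 0.5 twist None
th 0.12736384454481753
```

```bash
python3 -m pendant '[{"xyz":[0,0,0.4],"twist":0,"gripper":0.8},{"xyz":[-0.05,0,0.5],"twist":0,"gripper":0.8},{"xyz":[-0.05,0,0.5],"twist":0,"gripper":0.8},{"xyz":[0,0,0.5],"twist":0,"gripper":0.8},{"xyz":[0,0,0.4],"twist":0,"gripper":0.8},{"xyz":[0,0,0.3],"twist":0,"gripper":0.8},{"xyz":[0,0,0],"twist":0,"gripper":0.8},{"xyz":[0,0,0],"twist":0,"gripper":0.8}]'
python3 - <<'E'
from h import *
go(.4352,-.0615,.109)
p=shot('scene','s27');cv2.imwrite('pics/s27c.png',cv2.resize(p['pixels'][110:270,300:460,::-1],None,fx=4.5,fy=3.7))
E
```

```text
t: 42.45
position: [0.4352, -0.0618, 0.106]
eef_rot: [3.142, -0.0, 0.037]
force: [3.9, -1.5, -0.4]
finger_gap: 0.092
t 42.45 pos [ 0.4352 -0.0618  0.106 ] yaw 2.1 shift [ 0.   -0.03 -0.3 ] n5 0.1 twist None
```

View pics/s27c.png

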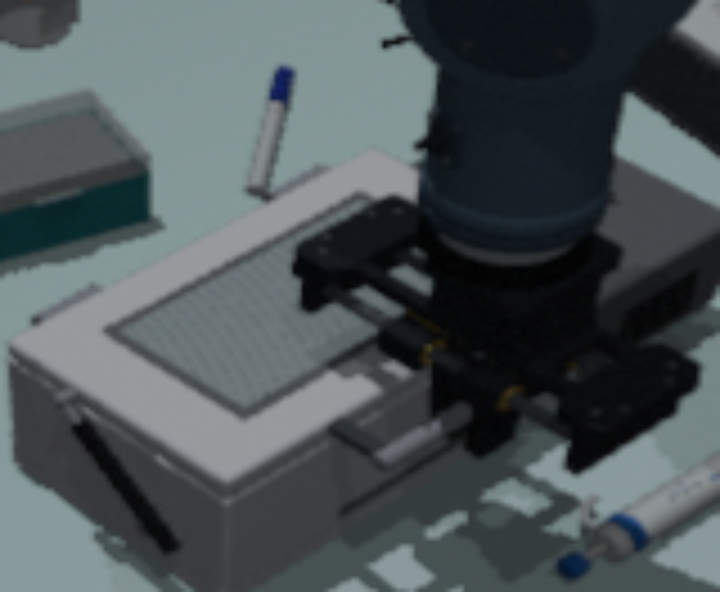

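```bash
python3 -m pendant '[{"xyz":[0,0,0.2],"twist":0,"gripper":0.8},{"xyz":[0,0,0.2],"twist":0,"gripper":0.8},{"xyz":[0,0,0.2],"twist":0,"gripper":0.8},{"xyz":[0,0,0],"twist":0,"gripper":0.8},{"xyz":[0,0,0],"twist":0,"gripper":0.8},{"xyz":[0,0,0],"twist":0,"gripper":0.8},{"xyz":[0,0,0],"twist":0,"gripper":0.8},{"xyz":[0,0,0],"twist":0,"gripper":0.8}]'
```

```text
t: 43.3
position: [0.4348, -0.0618, 0.1001]
eef_rot: [3.142, 0.0, 0.038]
force: [2.2, -2.6, 2.9]
finger_gap: 0.094
```

```bash
python3 -m pendant '[{"xyz":[0,0,0],"twist":0,"gripper":1.8},{"xyz":[0,0,0],"twist":0,"gripper":2.6},{"xyz":[0,0,0],"twist":0,"gripper":2.6},{"xyz":[0,0,0],"twist":0,"gripper":2.6},{"xyz":[0,0,-1],"twist":0,"gripper":2.6},{"xyz":[0,0,-2],"twist":0,"gripper":2.6},{"xyz":[0,0,-3],"twist":0,"gripper":2.6},{"xyz":[0,0,-4],"twist":0,"gripper":2.6}]'
python3 - <<'E'
from h import *
go(.5547,-.2519,.24,-37.4)
p=shot('scene','s28');cv2.imwrite('pics/s28c.png',cv2.resize(p['pixels'][110:270,300:460,::-1],None,fx=4.5,fy=3.7))
for r in env.mark_of('lid_handle',p)[:2]: print(np.round(r['at'],3),round(r['confidence'],2))
E
```

```text
t: 44.1
position: [0.4337, -0.0615, 0.2008]
eef_rot: [-3.14, 0.003, 0.038]
force: [-0.3, -0.7, 0.5]
finger_gap: 0.296
t 44.1 pos [ 0.4337 -0.0615  0.2008] yaw 2.2 shift [11.35 19.49 -3.97] n5 4.6 twist 39.6
[ 0.439 -0.065  0.108] 0.79
```

View pics/s28c.png

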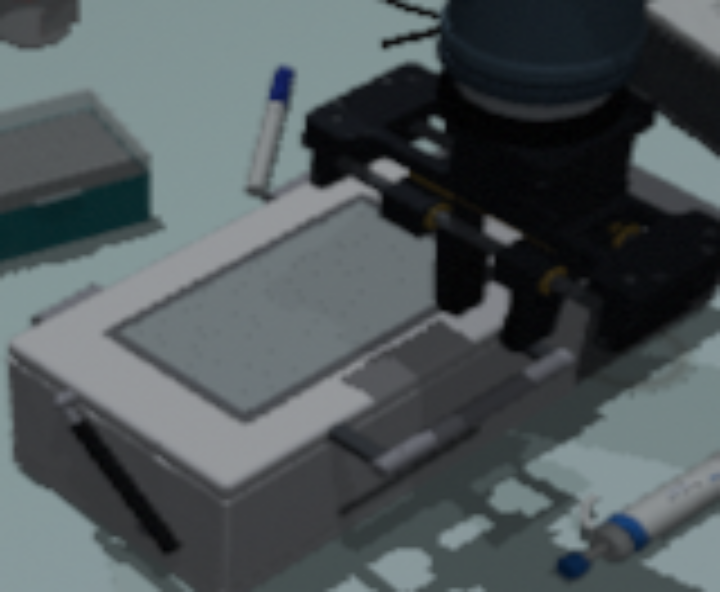

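The lid is shut (handle height 0.108 m, lid flush with the rim). Now back to the dial, gripping at yaw -37.5°.

```bash
python3 -m pendant '[{"xyz":[0,0,-4],"twist":0,"gripper":5},{"xyz":[2.27,3.9,0],"twist":0,"gripper":5},{"xyz":[2.27,3.9,0],"twist":0,"gripper":5},{"xyz":[2.27,3.9,0],"twist":0,"gripper":5},{"xyz":[2.27,3.9,0],"twist":0,"gripper":5},{"xyz":[2.27,3.9,0],"twist":0,"gripper":5},{"xyz":[0,0,0],"twist":8,"gripper":5},{"xyz":[0,0,0],"twist":8,"gripper":5}]'
python3 -m pendant '[{"xyz":[0,0,0],"twist":8,"gripper":5},{"xyz":[0,0,0],"twist":8,"gripper":5},{"xyz":[0,0,0],"twist":7.6,"gripper":5},{"xyz":[0,0,0],"twist":0,"gripper":5},{"xyz":[0,0,0],"twist":0,"gripper":5},{"xyz":[0,0,0],"twist":0,"gripper":5},{"xyz":[0,0,0],"twist":0,"gripper":5},{"xyz":[0,0,0],"twist":0,"gripper":5}]'
python3 - <<'E'
from h import *
go(.5547,-.2519,.11,-37.5)
E
```

```text
t: 45.0
position: [0.5555, -0.2536, 0.2394]
eef_rot: [-3.14, 0.001, -0.249]
force: [0.1, 0.9, 0.6]
finger_gap: 0.569
t: 45.8
position: [0.5556, -0.2524, 0.24]
eef_rot: [-3.142, 0.0, -0.653]
force: [0.9, 0.4, 0.0]
finger_gap: 0.567
t 45.8 pos [ 0.5556 -0.2524  0.24  ] yaw -37.4 shift [-1.0e-01  1.0e-02  1.3e+01] n5 2.6 twist 0.1
```

```bash
python3 -m pendant '[{"xyz":[-0.1,0,3],"twist":0,"gripper":5},{"xyz":[0,0,3],"twist":0,"gripper":5},{"xyz":[0,0,3],"twist":0,"gripper":5},{"xyz":[0,0,2],"twist":0,"gripper":5},{"xyz":[0,0,1.4],"twist":0,"gripper":5},{"xyz":[0,0,0.6],"twist":0,"gripper":5},{"xyz":[0,0,0],"twist":0,"gripper":5},{"xyz":[0,0,0],"twist":0,"gripper":5}]'
python3 -m pendant '[{"xyz":[0,0,0],"twist":0,"gripper":2.5},{"xyz":[0,0,0],"twist":0,"gripper":1.5},{"xyz":[0,0,0],"twist":0,"gripper":0.8},{"xyz":[0,0,0],"twist":0,"gripper":0.8},{"xyz":[0,0,0],"twist":0,"gripper":0.8},{"xyz":[0,0,0],"twist":0,"gripper":0.8},{"xyz":[0,0,0],"twist":0,"gripper":0.8},{"xyz":[0,0,0],"twist":0,"gripper":0.8}]'
```

```text
t: 46.6
position: [0.5556, -0.252, 0.1111]
eef_rot: [-3.141, -0.001, -0.654]
force: [-0.4, -0.5, -0.7]
finger_gap: 0.566
t: 47.4
position: [0.5548, -0.2518, 0.1102]
eef_rot: [3.141, 0.0, -0.654]
force: [-0.8, 0.5, 2.4]
finger_gap: 0.133
```

Gripped cleanly. I turn it +75° clockwise (three clicks).

```bash
python3 -m pendant '[{"xyz":[0,0,0],"twist":5,"gripper":0.8},{"xyz":[0,0,0],"twist":6,"gripper":0.8},{"xyz":[0,0,0],"twist":6,"gripper":0.8},{"xyz":[0,0,0],"twist":6,"gripper":0.8},{"xyz":[0,0,0],"twist":6,"gripper":0.8},{"xyz":[0,0,0],"twist":6,"gripper":0.8},{"xyz":[0,0,0],"twist":5,"gripper":0.8},{"xyz":[0,0,0],"twist":0,"gripper":0.8}]'
python3 -m pendant '[{"xyz":[0,0,0],"twist":5,"gripper":0.8},{"xyz":[0,0,0],"twist":5,"gripper":0.8},{"xyz":[0,0,0],"twist":6,"gripper":0.8},{"xyz":[0,0,0],"twist":6,"gripper":0.8},{"xyz":[0,0,0],"twist":6,"gripper":0.8},{"xyz":[0,0,0],"twist":5,"gripper":0.8},{"xyz":[0,0,0],"twist":2,"gripper":0.8},{"xyz":[0,0,0],"twist":0,"gripper":0.8}]'
python3 -c "
from h import *
go(.5547,-.2519,.11,-112.6);print(env.state()['ft_torque'])"
```

```text
t: 48.2
position: [0.5548, -0.2517, 0.1102]
eef_rot: [3.141, -0.0, -1.352]
force: [-0.5, 1.1, 3.3]
finger_gap: 0.135
t: 49.0
position: [0.5548, -0.2517, 0.1102]
eef_rot: [3.141, -0.0, -1.96]
force: [-2.0, 0.6, 4.0]
finger_gap: 0.135
t 49.0 pos [ 0.5548 -0.2517  0.1102] yaw -112.3 shift [0.02 0.   0.02] n5 0.0 twist 0.3
[ 0.18995195  0.38478333 -0.02613192]
```

```bash
python3 -m pendant '[{"xyz":[0,0,0],"twist":0,"gripper":3},{"xyz":[0,0,0],"twist":0,"gripper":5},{"xyz":[0,0,0],"twist":0,"gripper":5},{"xyz":[0,0,0],"twist":0,"gripper":5},{"xyz":[0,0,-3],"twist":0,"gripper":5},{"xyz":[0,0,-4],"twist":0,"gripper":5},{"xyz":[0,0,-4],"twist":0,"gripper":5},{"xyz":[0,0,-2],"twist":0,"gripper":5}]'
python3 -m pendant '[{"xyz":[1.5,1.5,-2],"twist":0,"gripper":5},{"xyz":[2,2,-2],"twist":0,"gripper":5},{"xyz":[2,2,0],"twist":0,"gripper":5},{"xyz":[2,2,0],"twist":0,"gripper":5},{"xyz":[1,1,0],"twist":0,"gripper":5},{"xyz":[0,0,0],"twist":0,"gripper":5},{"xyz":[0,0,0],"twist":0,"gripper":5},{"xyz":[0,0,0],"twist":0,"gripper":5}]'
python3 - <<'E'
from h import *
p=shot('scene','s30');cv2.imwrite('pics/s30c.png',cv2.resize(p['pixels'][100:280,290:530,::-1],None,fx=3.3,fy=3.3))
for n in['lid_handle','marker','pipette','bench_forceps']:
  for r in env.mark_of(n,p)[:1]: print(n,np.round(r['at'],3),round(r['confidence'],2))
p=shot('top','t30');c=cv2.convertScaleAbs(p['pixels'][165:285,320:540,::-1],alpha=1.8);cv2.imwrite('pics/t30c.png',cv2.resize(c,None,fx=3.6,fy=3.6))
E
```

```text
t: 49.8
position: [0.5562, -0.2524, 0.2438]
eef_rot: [-3.137, 0.0, -1.962]
force: [0.7, -0.3, 0.4]
finger_gap: 0.566
t: 50.6
position: [0.4453, -0.2969, 0.28]
eef_rot: [-3.141, 0.001, -1.961]
force: [-0.0, 0.3, -0.1]
finger_gap: 0.566
marker [0.487 0.423 0.   ] 0.79
pipette [ 0.383 -0.187 -0.001] 0.57
bench_forceps [ 0.403  0.177 -0.002] 0.78
```

View pics/s30c.png

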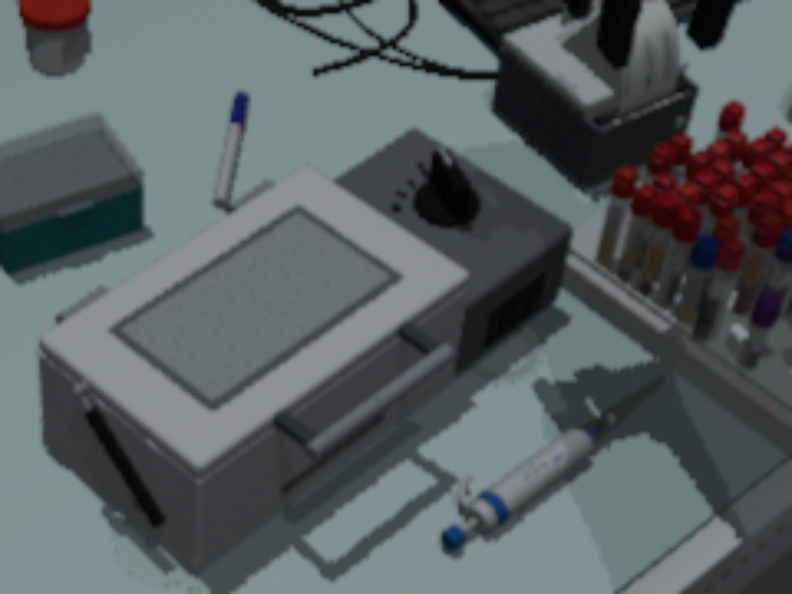

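View pics/t30c.png

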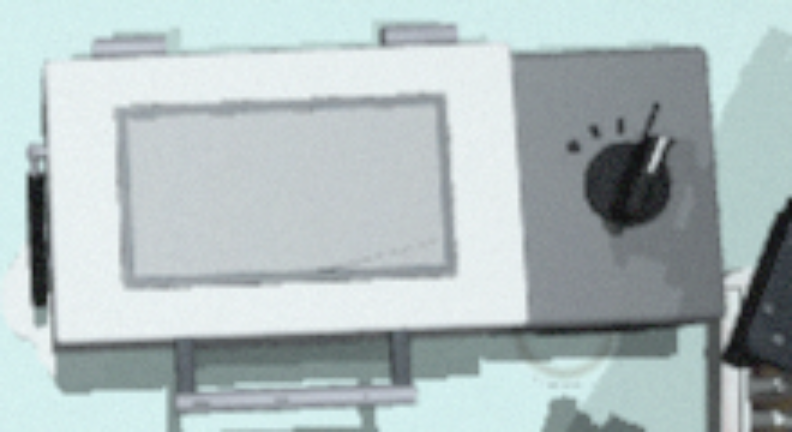

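The lid is flush with the rim. The pointer has the same picture as at the start (third, longest bar), and the bystanders haven't moved. Handing in.

```bash
python3 -c "
from h import *
s=env.state();print(s['t'],s['force']);print(env.close_job())"
```

```text
50.9 [ 0.01392205  0.60018777 -0.46909641]
the job is handed in; nothing more can be done
None
```

I did every step in order and handed the job in at about 51 s; no verdict was reported.

- **Dial to off:** I turned it back 75° from the third click, where it had started. The pointer then measured about 53° against the 52° expected for the dot.
- **Lid open:** I lifted it to the stop and let go. It stayed up by itself.
- **Cups:** Two loose cups were present. One had been knocked about 5 cm aside during the run, so I located it again before picking it up. They now stand in the left and right pockets. The network put their bases at about 0.02 m, the floor height, and the pictures showed both upright.
- **Lid shut:** I lowered it by the handle, slowly near the end. The handle measured 108 mm high (109 expected when shut) and the lid looked flush. The cups could not be seen after that.
- **Dial to third click:** I turned it 75° clockwise and let go. In the last picture the pointer is at the longest bar, as it was at the start.

**Last checks:** The marker, pipette and forceps were within about 5 mm of their starting positions, which is the measuring error. The gripper was clear, with no force beyond sensor noise.

**Checks that disagreed:**
- Lift and lowering forces fitted slightly different hinge radii (187 to 190 mm), and the bar slid a few millimetres in the fingers, with brief wrist forces of up to about 20 N.
- The network's handle search found nothing in the final scene picture, so the final lid state rests on that picture and the earlier 108 mm reading.

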